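Pack the slit wood blocks into the latched bench case

ROBOT

A 6-joint arm with a two-finger parallel gripper is mounted at the origin on the work surface. World frame = base frame: x ahead of the robot, y to its left, z up, the work surface at z = 0. Lengths are in m, angles in rad, forces in N, time in s.
With the tool pointing down it reaches from about 0.25 to 0.775 m from the base axis. Payload 4 kg.
Tool frame: the origin (TCP) lies at the very end of the fingers, on their centre line; the grasp point (between the pads) lies 19 mm behind it; z points along the fingers, y is the direction in which the jaws open and shut (so a half turn about z gives the same grasp; the last joint's range is limited). The gripper opens to 94 mm and grips with 3 to 60 N. Pads are 16 mm wide; open, the fingers measure 119 mm over their backs; the gripper's body (75 mm by 177 mm) begins 78 mm behind the grasp point.
Start: joints at [-1.361, 0.087, 1.371, -0, 1.684, -0.103], TCP at [0.169, -0.523, 0.206] pointing down, gripper open.
Joint ranges: [-3.1, 3.1], [-0.76, 2.03], [0.27, 2.55], [-1.08, 4.22], [0.17, 2.65], [-2.57, 2.57]. Speed limits (rad/s): [2.79, 2.79, 3.14, 3.14, 3.14, 3.14].

INTERFACE

Orientations are given as [roll, pitch, yaw] about the fixed x, y, z axes, in that order (R = Rz(yaw) Ry(pitch) Rx(roll)).
In Python, from bench import robot, snapshot, models gives the robot as it stands.
- The arm moves only by the tool arm_command, never from a script. Its argument "commands" is text: rows parted by semicolons, each of 7 numbers parted by spaces: the shift along the tool's x, y, z in mm, then the turn, a rotation vector about the tool's x, y, z in degrees, then the opening, from 0 (shut) to 1 (fully open). In form: tx ty tz rx ry rz hand; .... A call has 1 to 12 rows; each row shifts and turns the pose as measured when the row begins, along the tool's axes as they then stand; what a row does not reach is not made up. A row lasts 1/8 s, in which the tool goes at most 62.5 mm and 10.7 degrees, less where a joint would pass 70% of its speed; a pose out of reach is approached as far as the arm can. A call is refused whole if a number of a shift passes 62.5 or a number of a turn 10.7, either way. A call with a gripper value outside its range is refused whole. The fingers move at their own pace and stop on an object; the grip force is fixed at half the most. Time passes only in rows, so rows that do not move let the fingers close. It gives the time, the measured TCP pose, the force and the opening at its end, in the units of the state.
- robot.get_obs(): the state, without advancing time (a new reading comes with each control period).
- snapshot(name): name is "scene" or "side" or "wrist"; returns a dict with "img" (420x560x3 uint8, blue, green, red), "camera_matrix" (3x3 intrinsics, pixels), "dist" ([k1, k2, p1, p2, k3] as OpenCV has them; the pictures are not rectified), "origin" and "rotation" of the camera in the world. Camera axes: x right, y down, z forward; pixel columns grow to the right and rows downward; lengths in m; the calibration is good to about 2 mm. A picture is of the moment at which its call begins. There is no depth.
- robot.close_job(): hands the job in, once; it reports no verdict.
Trained networks look in a picture, given as the dict that the camera call returned (one of the last four; its "shot" number tells which), for a name from the list of things; names that differ only in an ending like _2 or _b are one class to them, and where a whole thing is asked for, a point or a joint stands for the part that bears it (a point fixed in the world has none). Each returns a list of dicts, best first, with "conf" (0 to 1); they miss things now and then, are a little off and sometimes report something else, mostly with a low value. They report only what shows in the picture. A call takes as long as a camera call. They do not tell look-alikes from the thing itself.
- models.spot_in(query, picture): "bbox" ([left, top, width, height] as shares, 0 to 1, of the picture: columns of its width, rows of its height, round what is visible of it).
- models.tip_of(query, picture): "centre" ([column, row] as shares, 0 to 1, of the picture: columns of its width, rows of its height: a listed point, or the origin of a listed thing).
The state is a dict: "time": time; "joint_positions": joint angles; "qvel": joint speeds; "joint_torque": joint torques, N m; "tool_pos": TCP position; "ee_rot": TCP orientation; "wrist_force": force on the tool from outside, world axes, zero at the start; "wrist_torque": the same for the moment, N m; "width": finger opening in m.
Only numpy, scipy, OpenCV 4.12 (cv2) and the standard library are available. Lean on these libraries where they do the work, as an engineer would, in place of code of your own. Each camera call takes 0.05 s, during which the arm holds its last target. There are 200 camera calls.

TASK

The finished slit wood blocks are to travel in the bench case: slide the transport lock to its end stop, flip the toggle latch open, lift the lid right up, and lay every wood block on the felt bed, each flat on the bed and none on top of another or on end. Then shut the lid, flip the latch fully shut and slide the transport lock fully back home. Leave the other things on the table standing where they are.

Things in the scene. Friction and masses are not known exactly. Their poses are not given: they have to be found in the camera images.
- case_bed (a point): the bench case: a plywood box fixed to the table, outside 150 (x) x 302 (y) x 70 mm, walls 6 mm, open at the top under its lid. This point is the middle of its grey felt bed (inside 138 x 290 mm), 8 mm above the table; its frame is the case's: x from the front (latch and lock side, near the robot) to the back (lid hinge), y along its length to the left seen from the front, z up. All case offsets below are in this frame, measured from this point.
- lock (a joint): transport lock: 0 = home (its tongue stands in front of the latch lever and keeps it shut), 0.06 m = end stop, lever free. Slides along the case's +y; friction about 2 N; stays where it is left.
- lock_grip (a point): point in the black upright grip of the lock, 24 x 24 mm wide, 60 mm tall, 10 mm below its top. With the lock at 0 it lies at (-0.099, 0, 0.0995) and moves with the lock along +y. Its top stands 29 mm above the shut lid's top. The steel tongue, low on the grip (10 mm high, 35 to 45 mm below this point), runs from it 85 mm to -y.
- latch (a joint): over-centre toggle latch lever: 0 = shut (upright, its claw over the lid's front edge), 0.9 rad = fully open (leaning to the case's -x). It springs to whichever end is nearer, changing over at about 0.58 rad; it takes about 0.5 N m to start it open and 0.3 N m to start it shut. Blocked while the lock is home.
- latch_tip (a point): end of the latch lever, a steel plate 30 mm wide (y), 6 mm thick, 95 mm long from its pivot at (-0.087, -0.075, 0.032). Shut: tip at (-0.087, -0.075, 0.127), 46 mm above the lid, free room behind it to put fingers and push it to -x (its claw reaches 21 mm back, 8 mm above the lid). Open: tip at about (-0.161, -0.075, 0.091); to shut, push the tip to +x and up along its arc (a level push may jam).
- lid (a joint): lid of the case, 10 mm thick: 0 = shut, grows as it opens, stop at 1.6 rad (a little past upright). It weighs 250 g; the hinge has a little friction (0.09 N m): the lid stays up when left above about 1.2 rad and falls shut from lower down. The latch holds it while shut.
- lid_handle (a point): middle of the lid's steel bar handle, a round bar 12 mm thick and 90 mm long along y, its axis 42 mm above the lid's upper face. Lid shut: at (-0.045, 0.03, 0.1145).
- lid_hinge (a point): middle of the lid's hinge axis (parallel to y) at the back rim: (0.075, 0, 0.0625). With the lid at angle a the handle's middle is at hinge + (-0.12 cos a + 0.052 sin a, 0.03, 0.12 sin a + 0.052 cos a).
- block1_mid (a point): slit wood block, light wood, 90 (x) x 36 (y) x 34 (z) mm, with a dark slit along its top and one long side; this point is its centre. Lying on the felt bed its centre is 17 or 18 mm above it. Two to four blocks are present, scattered on the left part of the table; absent ones give None throughout.
- block2_mid (a point): slit wood block, light wood, 90 (x) x 36 (y) x 34 (z) mm, with a dark slit along its top and one long side; this point is its centre. Lying on the felt bed its centre is 17 or 18 mm above it. Two to four blocks are present, scattered on the left part of the table; absent ones give None throughout.
- block3_mid (a point): slit wood block, light wood, 90 (x) x 36 (y) x 34 (z) mm, with a dark slit along its top and one long side; this point is its centre. Lying on the felt bed its centre is 17 or 18 mm above it. Two to four blocks are present, scattered on the left part of the table; absent ones give None throughout.
- block4_mid (a point): slit wood block, light wood, 90 (x) x 36 (y) x 34 (z) mm, with a dark slit along its top and one long side; this point is its centre. Lying on the felt bed its centre is 17 or 18 mm above it. Two to four blocks are present, scattered on the left part of the table; absent ones give None throughout.
- tin: flat aluminium tin, 56 mm across, 30 mm tall; origin at the middle of its underside. Not part of the job.
- plant: small potted plant in a terracotta pot 72 mm across, about 140 mm tall; origin at the middle of its underside. Not part of the job.
- sander: cork sanding block, 100 x 55 x 30 mm, no slit; origin at the middle of its underside. Not part of the job.
- mug: blue mug, 72 mm across and 80 mm tall; origin at the middle of its underside. Not part of the job.
- hoop: small bentwood hoop standing on its edge face like a ring, 104 mm across, 50 mm tall; origin at the middle of its underside. Not part of the job.
- brush: brush lying on the table; origin at the middle of its underside. Not part of the job.
Things that resemble listed ones, but are neither listed nor needed, are in the scene too. Leave any red or turquoise look-alike of the part that bears block1_mid alone.

How it is judged:
By the outcome, as a careful person would: the job done as asked, in the order asked, and still so for the second after the job is handed in, with the robot touching nothing.
Of block1, block2, block3, block4 only 2 to 4 are there at a start; the rules pass over those that are not, and their reading is None.
At some moment in a run one of block1, block2, block3, block4 may be knocked a few centimetres aside while the robot is not near it.
Once in a run the grip may slacken for a moment while it holds something.
It also fails if it takes over 210 s, if anything falls off the work surface, if the arm or the gripper's body presses on something with over 40 N, if the wrist force passes 120 N, or if a joint passes its speed limit or range.

## Working session

There is one attempt and no reset: what is moved stays moved. The work goes in short steps, Python scripts to look and compute and a tool call to move; the robot and the scene stay as the last step left them, time stands still between calls to the robot, and variables do not carry over. Pictures are saved under pics/ and viewed, about 12 in all and at most 16, crops included, and the job is handed in when it is done.

Besides the shell and the picture viewer there is one more tool, called after "Request:" as name(argument=value, ...) on one line, values as JSON. arm_command: Moves the arm, as the interface text tells. Its arguments: {"type":"object","properties":{"commands":{"type":"string"}},"required":["commands"]}

```bash
mkdir -p pics
cat > h.py <<'E'
import numpy as np, cv2
from bench import robot, snapshot, models
from scipy.spatial.transform import Rotation as R
def ray(s,px):
    K=np.array(s["camera_matrix"],float);d=np.array(s["dist"],float)
    u=cv2.undistortPoints(np.array([[px]],float),K,d)[0,0]
    v=np.array(s["rotation"])@np.array([u[0],u[1],1.]);return np.array(s["origin"],float),v/np.linalg.norm(v)
def onz(s,px,z):
    o,v=ray(s,px);return o+v*(z-o[2])/v[2]
def proj(s,P):
    Rm=np.array(s["rotation"]);rv=cv2.Rodrigues(Rm.T)[0];t=-Rm.T@np.array(s["origin"],float)
    return cv2.projectPoints(np.atleast_2d(np.array(P,float)),rv,t,np.array(s["camera_matrix"],float),np.array(s["dist"],float))[0][:,0]
def tri(rs):
    A=np.zeros((3,3));b=np.zeros(3)
    for o,v in rs:
        M=np.eye(3)-np.outer(v,v);A+=M;b+=M@o
    return np.linalg.solve(A,b)
def pts(s,q):
    return [(np.array(d["centre"])*[560,420],round(d["conf"],2)) for d in models.tip_of(q,s)]
def save(s,n,crop=None,f=1):
    im=s["img"]
    if crop: l,t,r,b=crop; im=im[t:b,l:r]
    cv2.imwrite("pics/"+n+".png",cv2.resize(im,None,fx=f,fy=f,interpolation=cv2.INTER_CUBIC))
def st():
    o=robot.get_obs();print("t",round(o["time"],2),"tcp",np.round(o["tool_pos"],4),"rpy",np.round(o["ee_rot"],3),"F",np.round(o["wrist_force"],1),"w",round(o["width"],4),"q",np.round(o["joint_positions"],2))
E
python3 - <<'E'
from h import *
st()
S={n:snapshot(n) for n in("scene","side")}
im=[S[n]["img"] for n in S]
for n in S:
    save(S[n],n,None,1.42); print(n,np.round(S[n]["origin"],3),np.round(np.array(S[n]["rotation"])[:,2],2))
for q in ["case_bed","lock_grip","latch_tip","lid_handle","lid_hinge","block1_mid","tin","plant","sander","mug","hoop","brush"]:
    P={n:pts(S[n],q) for n in S}
    for n in S: print(q,n,[(np.round(p).astype(int).tolist(),c) for p,c in P[n]])
    if q in("case_bed","lock_grip","latch_tip","lid_handle","lid_hinge") and all(P.values()):
        print("   tri",np.round(tri([ray(S[n],P[n][0][0]) for n in S]),4))
E
```

```text
t 0.0 tcp [ 0.1691 -0.5228  0.2043] rpy [-3.139 -0.     0.313] F [-1.6 -0.1 -0.3] w 0.094 q [-1.36  0.09  1.37 -0.    1.68 -0.1 ]Traceback (most recent call last):
  File "<stdin>", line 6, in <module>
IndexError: too many indices for array: array is 1-dimensional, but 2 were indexed
```

Run:
```python
from h import *
s=snapshot("scene");print({k:v for k,v in s.items() if k!="img"})
s=snapshot("wrist");print({k:v for k,v in s.items() if k!="img"})
```

```text
{'camera_matrix': array([[466.04655688,   0.        , 270.44499349],
       [  0.        , 466.04655688, 207.29518417],
       [  0.        ,   0.        ,   1.        ]]), 'dist': array([-0.02070791,  0.        ,  0.        ,  0.        ,  0.        ]), 'origin': array([ 1.20872833, -0.5009338 ,  1.21982636]), 'rotation': array([-2.49657707,  0.01006761,  0.95892461]), 'shot': 3}
{'camera_matrix': array([[351.81156515,   0.        , 276.13973186],
       [  0.        , 351.81156515, 213.57598021],
       [  0.        ,   0.        ,   1.        ]]), 'dist': array([-0.0525974,  0.       ,  0.       ,  0.       ,  0.       ]), 'origin': array([ 0.23330326, -0.50188492,  0.38429903]), 'rotation': array([ 2.90930740e+00,  8.58598184e-04, -1.25853766e+00]), 'shot': 4}
```

```bash
sed -i 's/np.array(s\["rotation"\])/R.from_euler("xyz",s["rotation"]).as_matrix()/' h.py
python3 - <<'E'
from h import *
S={n:snapshot(n) for n in("scene","side")}
for n in S:
    save(S[n],n,None,1.42); print(n,np.round(S[n]["origin"],3))
for q in ["case_bed","lock_grip","latch_tip","lid_handle","lid_hinge","block1_mid","tin","plant","sander","mug","hoop","brush"]:
    P={n:pts(S[n],q) for n in S}
    for n in S: print(q,n,[(np.round(p).astype(int).tolist(),c,np.round(onz(S[n],p,.017 if 'block' in q else 0)[:2],3).tolist()) for p,c in P[n]])
    if q in("case_bed","lock_grip","latch_tip","lid_handle","lid_hinge") and all(P.values()):
        print("   tri",np.round(tri([ray(S[n],P[n][0][0]) for n in S]),4))
E
```

```text
scene [ 1.209 -0.501  1.22 ]
side [0.161 0.737 0.652]
case_bed scene []
case_bed side []
lock_grip scene [([217, 217], 0.55, [0.381, -0.145])]
lock_grip side [([328, 188], 0.72, [0.513, -0.359])]
   tri [ 0.4545 -0.1769  0.1083]
latch_tip scene [([197, 227], 0.45, [0.378, -0.218])]
latch_tip side [([401, 201], 0.4, [0.287, -0.381]), ([326, 166], 0.39, [0.574, -0.498])]
   tri [ 0.3273 -0.2429  0.0355]
lid_handle scene [([235, 218], 0.8, [0.422, -0.102])]
lid_handle side [([304, 183], 0.57, [0.594, -0.354])]
   tri [ 0.5071 -0.1427  0.1282]
lid_hinge scene [([258, 261], 0.71, [0.597, -0.131]), ([136, 235], 0.2, [0.294, -0.391])]
lid_hinge side [([267, 189], 0.77, [0.682, -0.267])]
   tri [ 0.6281 -0.1543  0.0705]
block1_mid scene [([334, 204], 0.89, [0.569, 0.186]), ([296, 195], 0.73, [0.468, 0.106]), ([346, 153], 0.72, [0.419, 0.366])]
block1_mid side [([224, 293], 0.94, [0.547, 0.197]), ([282, 279], 0.75, [0.454, 0.102]), ([237, 379], 0.68, [0.416, 0.367])]
tin scene [([319, 173], 0.79, [0.425, 0.239])]
tin side [([264, 328], 0.7, [0.432, 0.232])]
plant scene [([137, 234], 0.72, [0.291, -0.385])]
plant side [([402, 201], 0.67, [0.286, -0.383])]
sander scene [([300, 155], 0.88, [0.32, 0.236])]
sander side [([314, 350], 0.65, [0.323, 0.239]), ([370, 182], 0.2, [0.405, -0.457])]
mug scene [([131, 271], 0.68, [0.404, -0.459])]
mug side [([367, 185], 0.71, [0.408, -0.434])]
hoop scene [([352, 245], 0.82, [0.715, 0.139]), ([317, 175], 0.68, [0.428, 0.227]), ([233, 220], 0.67, [0.422, -0.112]), ([194, 229], 0.37, [0.38, -0.229])]
hoop side [([180, 267], 0.67, [0.698, 0.152])]
brush scene []
brush side [([137, 314], 0.6, [0.686, 0.314]), ([304, 181], 0.22, [0.597, -0.366])]
```

View pics/scene.png

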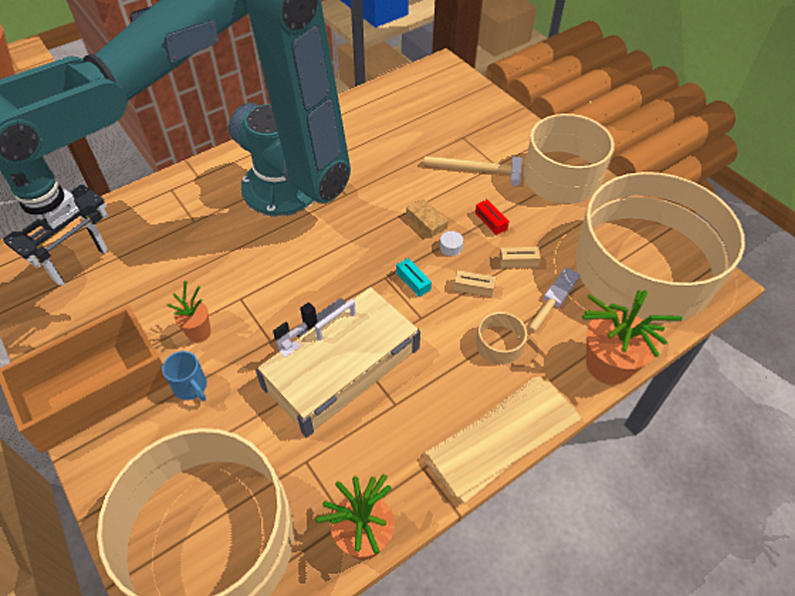

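View pics/side.png

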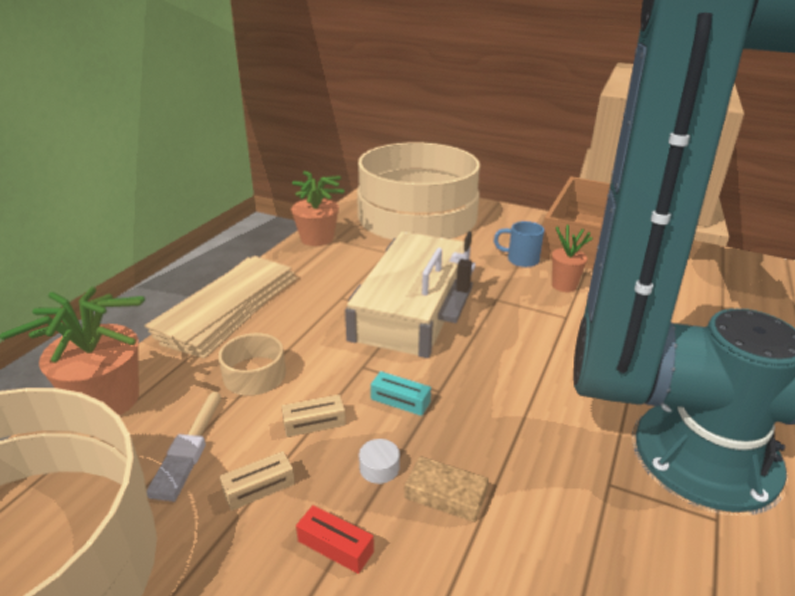

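Run:
```python
from h import *
S={n:snapshot(n) for n in("scene","side")}
a=S["scene"]["img"][190:320,165:305];b=S["side"]["img"][150:260,230:370]
a=cv2.resize(a,(560,520),interpolation=cv2.INTER_CUBIC)
b=cv2.resize(b,None,fx=4,fy=4,interpolation=cv2.INTER_CUBIC)
b=cv2.copyMakeBorder(b,0,520-440,0,0,0)
m=np.hstack([a,b]);cv2.imwrite("pics/case.png",cv2.resize(m,None,fx=.714,fy=1))
cv2.imwrite("pics/casea.png",a);cv2.imwrite("pics/caseb.png",b)
```

```text
(no output)
```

View pics/casea.png

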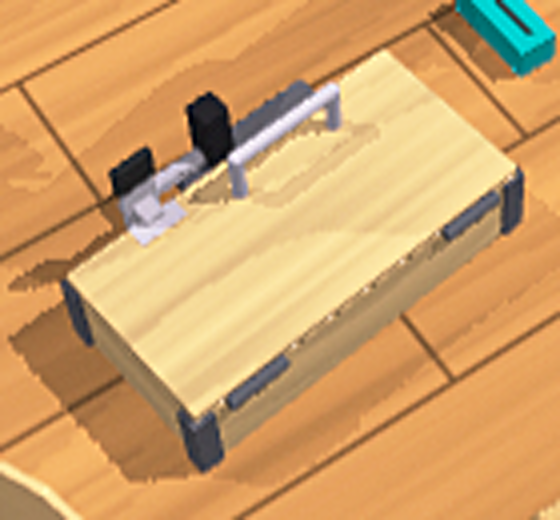

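View pics/caseb.png

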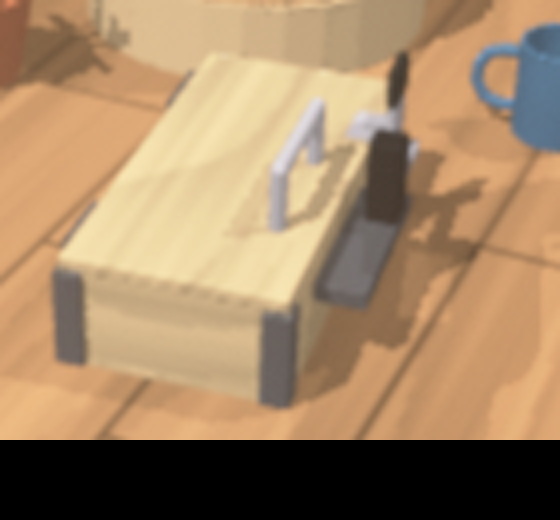

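```bash
cat > fit.py <<'E'
from h import *
from scipy.optimize import least_squares
S={n:snapshot(n) for n in("scene","side")}
a=np.array([[65,278],[388,50],[522,163],[193,420]])/4+[165,190]
b=np.array([[388,85],[288,310],[62,262],[210,55]])/4+[230,150]
C=np.array([[-.075,-.151,.0725],[-.075,.151,.0725],[.075,.151,.0725],[.075,-.151,.0725]])
def T(p,P): 
    c,s=np.cos(p[2]),np.sin(p[2]);P=np.atleast_2d(P);return np.c_[p[0]+c*P[:,0]-s*P[:,1],p[1]+s*P[:,0]+c*P[:,1],P[:,2]+.008]
f=lambda p:np.r_[(proj(S["scene"],T(p,C))-a).ravel(),(proj(S["side"],T(p,C))-b).ravel()]
r=least_squares(f,[.55,-.15,-.1],loss="soft_l1");print(r.x,np.round(f(r.x).reshape(-1,2),1).tolist())
for n,P in dict(grip=[-.099,0,.0995],tip=[-.087,-.075,.127],handle=[-.045,.03,.1145],hinge=[.075,0,.0625]).items(): print(n,np.round(T(r.x,P)[0],4),*[np.round(proj(S[k],T(r.x,P))[0]) for k in S])
for k,v in dict(A=(334,201),B=(366,181)).items(): print(k,onz(S["scene"],v,.025))
for k,v in dict(A=(221,291),B=(181,337)).items(): print(k,onz(S["side"],v,.025))
E
python3 fit.py
```

```text
[ 0.55832879 -0.16801091  0.12824577] [[0.4, -0.9], [-0.8, -1.3], [-0.5, 0.0], [1.2, -1.0], [2.6, -1.5], [-0.0, -2.8], [-1.7, -2.0], [-0.9, -1.5]]
grip [ 0.4601 -0.1807  0.1075] [217. 219.] [327. 187.]
tip [ 0.4816 -0.2535  0.135 ] [198. 230.] [329. 165.]
handle [ 0.5099 -0.144   0.1225] [236. 221.] [304. 184.]
hinge [ 0.6327 -0.1584  0.0705] [257. 263.] [265. 188.]
A [0.56450369 0.18777265 0.025     ]
B [0.56140898 0.32909199 0.025     ]
A [0.55161947 0.20096091 0.025     ]
B [0.5528942  0.33896985 0.025     ]
```

Request:
arm_command(commands="0 0 -50 0 0 10.5 0.5; 0 0 -50 0 0 0 0.5; 40 -35 0 0 0 0 0.5; 40 -35 0 0 0 0 0.5; 40 -35 0 0 0 0 0.5; 40 -35 0 0 0 0 0.5; 40 -35 0 0 0 0 0.5; 40 -35 0 0 0 0 0.5; 40 -35 0 0 0 0 0.5; 0 0 0 0 0 0 0.5")

```text
time: 2.95
tool_pos: [0.4243, -0.2377, 0.3081]
ee_rot: [-3.139, -0.003, 0.12]
wrist_force: [-0.6, -0.0, 0.4]
width: 0.0468
```

```bash
cat >> h.py <<'E'
def rel(P,yaw=None):
    o=robot.get_obs();Rm=R.from_euler("xyz",o["ee_rot"]);d=Rm.inv().apply(np.array(P)-o["tool_pos"])*1000
    print("rel mm",np.round(d,1),"" if yaw is None else "rz deg %.1f"%(-np.degrees((yaw-o["ee_rot"][2]+np.pi/2)%np.pi-np.pi/2)))
E
python3 - <<'E'
from h import *
st()
s=snapshot("wrist");save(s,"w1",None,1.42)
for q in ["lock_grip","latch_tip","lid_handle","lid_hinge"]: print(q,[(np.round(p).tolist(),c) for p,c in pts(s,q)])
print(proj(s,[[.4601,-.1807,.1075],[.4816,-.2535,.135],[.5099,-.144,.1225],[.6327,-.1584,.0705]]).round())
E
```

```text
t 2.95 tcp [ 0.4243 -0.2377  0.3081] rpy [-3.139e+00 -3.000e-03  1.200e-01] F [-0.6 -0.   0.4] w 0.0468 q [-0.63 -0.05  1.31  0.    1.88  0.82]
lock_grip [([227.0, 152.0], 0.93)]
latch_tip [([298.0, 145.0], 0.75)]
lid_handle [([198.0, 103.0], 0.6)]
lid_hinge []
[[228. 155.]
 [300. 144.]
 [194. 102.]
 [227.  -8.]]
```

View pics/w1.png

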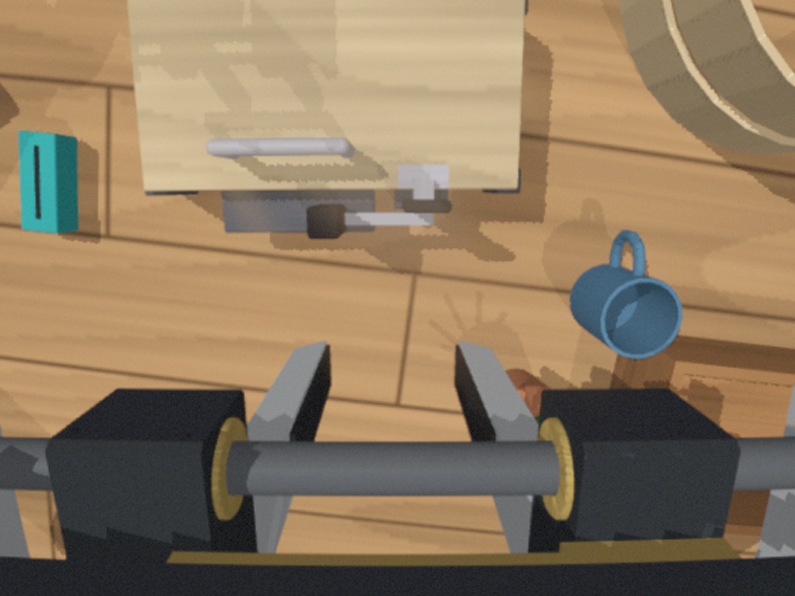

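```bash
cat > fit2.py <<'E'
exec(open("fit.py").read().split("r=least")[0])
s=snapshot("wrist")
c=np.array([[519,190],[146,192]])/1.42
g=lambda p:np.r_[f(p)*.6,(proj(s,T(p,C[:2]))-c).ravel(),(proj(s,T(p,[[-.099,0,.0995]]))-[227.5,153]).ravel(),(proj(s,T(p,[[-.045,.03,.1145]]))-[198,103]).ravel()]
r=least_squares(g,[.55,-.15,.1],loss="soft_l1");p=r.x;print(p,np.round(g(p)[16:],1))
np.save("case.npy",p)
E
python3 fit2.py
cat >> h.py <<'E'
import os
def W(P):
    p=np.load("case.npy");c,s=np.cos(p[2]),np.sin(p[2])
    return np.array([p[0]+c*P[0]-s*P[1],p[1]+s*P[0]+c*P[1],P[2]+.008])
def inc():
    p=np.load("case.npy");o=robot.get_obs()["tool_pos"];d=o-[p[0],p[1],.008];c,s=np.cos(p[2]),np.sin(p[2])
    print("tcp in case",np.round([c*d[0]+s*d[1],-s*d[0]+c*d[1],d[2]],4))
E
python3 -c "
from h import *
inc();y=np.load('case.npy')[2];rel(W([-.099,0,.16]),y);rel(W([-.099,0,.0805]),y)"
```

```text
[ 0.55628978 -0.17452279  0.1217841 ] [-0.2 -2.5 -1.6 -0.3  2.3  2.4 -2.  -0.5]
tcp in case [-0.1415 -0.0501  0.3   ]
rel mm [ 41.6 -50.2 140.2] rz deg -0.6
rel mm [ 41.4 -50.  219.7] rz deg -0.6
```

Request:
arm_command(commands="21 -25 40 0 0 0 0.5; 21 -25 50 0 0 0 0.5; 0 0 50 0 0 0 0.5; 0 0 30 0 0 0 0.5; 0 0 25 0 0 0 0.5; 0 0 23 0 0 0 0.5; 0 0 0 0 0 0 0.5")

```text
time: 4.22
tool_pos: [0.458, -0.1911, 0.0847]
ee_rot: [3.141, -0.005, 0.1]
wrist_force: [-0.2, 0.1, 0.1]
width: 0.0471
```

Run:
```python
from h import *
st();inc()
s=snapshot("wrist");save(s,"w2",None,1)
S=snapshot("side")
print("grip pred",proj(s,W([-.099,0,.0995])),[(p,c) for p,c in pts(s,"lock_grip")])
a=s["img"];b=cv2.resize(S["img"][140:245,260:400],(560,420),interpolation=cv2.INTER_CUBIC)
cv2.imwrite("pics/w2.png",cv2.resize(np.vstack([a,b]),None,fx=.7,fy=.7))
```

```text
t 4.22 tcp [ 0.458  -0.1911  0.0847] rpy [ 3.141 -0.005  0.1  ] F [-0.2  0.1  0.1] w 0.0471 q [-0.51  0.02  1.68  0.    1.43  0.96]
tcp in case [-0.0996 -0.0045  0.0767]
grip pred [[268.15585993 273.94471844]] [(array([257.32 , 271.698]), 0.76), (array([175.  , 159.81]), 0.72)]
```

View pics/w2.png

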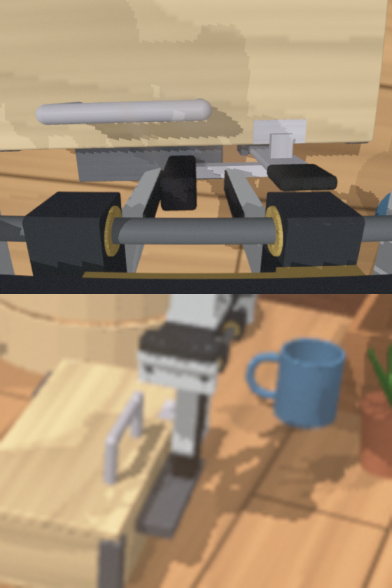

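Request:
arm_command(commands="0 -6 0 0 0 -1.2 0.5; 0 0 0 0 0 0 0.5; 0 0 0 0 0 0 0; 0 0 0 0 0 0 0; 0 0 0 0 0 0 0; 0 0 0 0 0 0 0")

```text
time: 5.12
tool_pos: [0.461, -0.1816, 0.0916]
ee_rot: [-3.139, -0.016, 0.125]
wrist_force: [0.4, -1.6, -0.6]
width: 0.0236
```

Run:
```python
from h import *
st();inc()
```

```text
t 5.12 tcp [ 0.461  -0.1816  0.0916] rpy [-3.139 -0.016  0.125] F [ 0.4 -1.6 -0.6] w 0.0236 q [-0.5   0.01  1.68  0.01  1.44  0.95]
tcp in case [-0.0954  0.0046  0.0836]
```

Request:
arm_command(commands="0 -10 0 0 0 0 0; 0 -10 0 0 0 0 0; 0 -10 0 0 0 0 0; 0 -10 0 0 0 0 0; 0 -10 0 0 0 0 0; 0 -8 0 0 0 0 0; 0 0 0 0 0 0 0")

```text
time: 6.0
tool_pos: [0.4536, -0.122, 0.0916]
ee_rot: [3.139, -0.016, 0.125]
wrist_force: [0.6, -1.9, -0.9]
width: 0.0239
```

Run:
```python
from h import *
p=np.load("case.npy");p[:2]+=.0046*np.array([-np.sin(p[2]),np.cos(p[2])]);np.save("case.npy",p)
st();inc();print(p)
```

```text
t 6.0 tcp [ 0.4536 -0.122   0.0916] rpy [ 3.139 -0.016  0.125] F [ 0.6 -1.9 -0.9] w 0.0239 q [-0.39 -0.05  1.74  0.01  1.44  1.06]
tcp in case [-0.0955  0.06    0.0836]
[ 0.55573095 -0.16995686  0.1217841 ]
```

Request:
arm_command(commands="0 -3 0 0 0 0 0; 0 -3 0 0 0 0 0; 0 0 0 0 0 0 0; 0 0 0 0 0 0 0.5;0 0 0 0 0 0 0.5; 0 0 0 0 0 0 0.5; 0 0 -40 0 0 0 0.5; 0 0 -40 0 0 0 0.3; 0 0 0 0 0 0 0")

```text
time: 7.12
tool_pos: [0.4511, -0.1186, 0.1726]
ee_rot: [3.133, -0.014, 0.123]
wrist_force: [0.0, -0.4, -0.3]
width: 0.0303
```

Run:
```python
from h import *
st();inc()
s=snapshot("wrist");
for q,P in dict(lock_grip=[-.099,.06,.0995],latch_tip=[-.087,-.075,.127],lid_handle=[-.045,.03,.1145]).items(): print(q,proj(s,W(P)).round(),[(np.round(p).tolist(),c) for p,c in pts(s,q)])
y=np.load('case.npy')[2]
rel(W([-.062,-.075,.107]),y)
```

```text
t 7.12 tcp [ 0.4511 -0.1186  0.1726] rpy [ 3.133 -0.014  0.123] F [ 0.  -0.4 -0.3] w 0.0303 q [-0.38 -0.1   1.63 -0.    1.6   1.07]
tcp in case [-0.0976  0.0637  0.1646]
lock_grip [[281. 229.]] [([282.0, 227.0], 0.68)]
latch_tip [[488. 222.]] [([491.0, 219.0], 0.66)]
lid_handle [[328. 155.]] [([328.0, 154.0], 0.89), ([282.0, 225.0], 0.73)]
rel mm [ 37.9 139.8  52.9] rz deg 0.1
```

Request:
arm_command(commands="13 47 0 0 0 0 0; 13 47 0 0 0 0 0; 13 47 0 0 0 0 0; 0 0 0 0 0 0 0; 0 0 30 0 0 0 0; 0 0 25 0 0 0 0; 0 0 0 0 0 0 0")

```text
time: 8.2
tool_pos: [0.4998, -0.2498, 0.099]
ee_rot: [-3.13, 0.011, 0.126]
wrist_force: [-0.1, -0.0, -0.4]
width: 0.0005
```

Run:
```python
from h import *
st();inc()
rel(W([-.062,-.075,.107]),np.load('case.npy')[2])
```

```text
t 8.2 tcp [ 0.4998 -0.2498  0.099 ] rpy [-3.13   0.011  0.126] F [-0.1 -0.  -0.4] w 0.0005 q [-0.57  0.16  1.5   0.    1.5   0.88]
tcp in case [-0.0652 -0.0724  0.091 ]
rel mm [  3.    2.4 -16.1] rz deg 0.2
```

Request:
arm_command(commands="0 0 -15 0 0 0 0; -10 0 0 0 0 0 0; -10 0 0 0 0 0 0; -10 0 0 0 0 0 0; -10 0 0 0 0 0 0; -10 0 2 0 0 0 0; -10 0 3 0 0 0 0; -10 0 4 0 0 0 0; -8 0 4 0 0 0 0; 0 0 0 0 0 0 0")

```text
time: 9.45
tool_pos: [0.4215, -0.2595, 0.1071]
ee_rot: [-3.135, -0.003, 0.127]
wrist_force: [0.0, 0.1, -0.2]
width: 0.0001
```

Run:
```python
from h import *
st();inc()
s=snapshot("wrist");S=snapshot("side")
for a in(0,.45,.9): print(a,proj(s,W([-.087-.095*np.sin(a),-.075,.032+.095*np.cos(a)])).round(),proj(S,W([-.087-.095*np.sin(a),-.075,.032+.095*np.cos(a)])).round())
for k in(s,S): print([(np.round(p).tolist(),c) for p,c in pts(k,"latch_tip")])
```

```text
t 9.45 tcp [ 0.4215 -0.2595  0.1071] rpy [-3.135e+00 -3.000e-03  1.270e-01] F [ 0.   0.1 -0.2] w 0.0001 q [-0.67  0.01  1.65  0.01  1.49  0.77]
tcp in case [-0.1441 -0.0726  0.0991]
0 [[284. 155.]] [[330. 165.]]
0.45 [[283. 241.]] [[345. 170.]]
0.9 [[281. 282.]] [[356. 181.]]
[]
[([353.0, 179.0], 0.67)]
```

Request:
arm_command(commands="0 0 -50 0 0 0 0; 0 0 -50 0 0 0 0; 0 0 0 0 0 -10 0.4; 0 0 0 0 0 -10 0.4; 0 0 0 0 0 -10 0.4; 0 0 0 0 0 -10 0.4; 0 0 0 0 0 -10 0.4; 0 0 0 0 0 -10 0.4; 0 0 0 0 0 -10 0.4; 0 0 0 0 0 -10 0.4; 0 0 0 0 0 -10 0.4; 0 0 0 0 0 0 0.4")

```text
time: 11.15
tool_pos: [0.4272, -0.2599, 0.2129]
ee_rot: [3.134, -0.003, 1.756]
wrist_force: [-0.0, 0.1, -0.5]
width: 0.0377
```

Run:
```python
from h import *
st();inc()
rel(W([-.045,.03,.0955]),np.load('case.npy')[2]+np.pi/2)
```

```text
t 11.15 tcp [ 0.4272 -0.2599  0.2129] rpy [ 3.134e+00 -3.000e-03  1.756e+00] F [-0.   0.1 -0.5] w 0.0377 q [-0.67 -0.03  1.48  0.01  1.69 -0.85]
tcp in case [-0.1385 -0.0737  0.2049]
rel mm [ 97.3  99.1 110.4] rz deg 3.6
```

Request:
arm_command(commands="0 0 0 0 0 3.6 0.4; 52 46 0 0 0 0 0.4; 52 47 0 0 0 0 0.4; 0 0 0 0 0 0 0.4; 0 0 20 0 0 0 0.4; 0 0 0 0 0 0 0.4")

```text
time: 11.9
tool_pos: [0.5033, -0.155, 0.1938]
ee_rot: [3.134, -0.001, 1.672]
wrist_force: [-0.3, -0.3, 0.4]
width: 0.0377
```

Run:
```python
from h import *
st();inc()
rel(W([-.045,.03,.0955]),np.load('case.npy')[2]+np.pi/2)
s=snapshot("wrist");print(proj(s,W([-.045,.03,.1145])),pts(s,"lid_handle"))
```

```text
t 11.9 tcp [ 0.5033 -0.155   0.1938] rpy [ 3.134e+00 -1.000e-03  1.672e+00] F [-0.3 -0.3  0.4] w 0.0377 q [-0.41  0.03  1.45  0.    1.65 -0.51]
tcp in case [-0.0502  0.0212  0.1858]
rel mm [ 8.9  4.3 90.4] rz deg -1.2
[[280.81756734 211.79096684]] [(array([285.208, 211.302]), 0.59)]
```

Request:
arm_command(commands="9 5 30 0 0 -1.2 0.4; 0 0 30 0 0 0 0.4; 0 0 18 0 0 0 0.4; 0 0 10 0 0 0 0.4; 0 0 0 0 0 0 0.4; 0 0 0 0 0 0 0; 0 0 0 0 0 0 0; 0 0 0 0 0 0 0")

```text
time: 13.0
tool_pos: [0.5094, -0.1519, 0.1142]
ee_rot: [3.127, 0.009, 1.685]
wrist_force: [-10.9, -1.8, 2.2]
width: 0.0111
```

Run:
```python
from h import *
st();inc()
```

```text
t 13.0 tcp [ 0.5094 -0.1519  0.1142] rpy [3.127 0.009 1.685] F [-10.9  -1.8   2.2] w 0.0111 q [-0.4   0.07  1.57 -0.    1.48 -0.51]
tcp in case [-0.0438  0.0236  0.1062]
```

Request:
arm_command(commands="0 0 0 0 0 0 0.4; 0 0 0 0 0 0 0.4; 3 -3 8 0 0 0 0.4; 0 0 4 0 0 0 0.4; 0 0 0 0 0 0 0; 0 0 0 0 0 0 0; 0 0 0 0 0 0 0")

```text
time: 13.88
tool_pos: [0.5091, -0.1488, 0.1023]
ee_rot: [3.119, 0.01, 1.685]
wrist_force: [5.6, 1.2, -3.7]
width: 0.0115
```

Run:
```python
from h import *
st();inc()
print("grip pt",)
h=np.array([.075,.0625])
for a in np.arange(0,1.61,.1):
    x=h[0]-.12*np.cos(a)+.052*np.sin(a);z=h[1]+.12*np.sin(a)+.052*np.cos(a);print(round(a,1),round(x*1000,1),round(z*1000,1),end="; ")
```

```text
t 13.88 tcp [ 0.5091 -0.1488  0.1023] rpy [3.119 0.01  1.685] F [ 5.6  1.2 -3.7] w 0.0115 q [-0.39  0.07  1.6   0.    1.45 -0.51]
tcp in case [-0.0437  0.0266  0.0943]
grip pt
0.0 -45.0 114.5; 0.1 -39.2 126.2; 0.2 -32.3 137.3; 0.3 -24.3 147.6; 0.4 -15.3 157.1; 0.5 -5.4 165.7; 0.6 5.3 173.2; 0.7 16.7 179.6; 0.8 28.7 184.8; 0.9 41.1 188.8; 1.0 53.9 191.6; 1.1 66.9 193.0; 1.2 80.0 193.2; 1.3 93.0 192.0; 1.4 105.8 189.6; 1.5 118.4 185.9; 1.6 130.5 180.9;
```

Request:
arm_command(commands="0 6 -12 0 0 0 0; 0 7 -12 0 0 0 0; 0 8 -11 0 0 0 0; 0 9 -10 0 0 0 0; 0 10 -9 0 0 0 0; 0 10 -8 0 0 0 0; 0 0 0 0 0 0 0")

```text
time: 14.75
tool_pos: [0.5586, -0.1426, 0.164]
ee_rot: [3.128, 0.008, 1.685]
wrist_force: [1.3, -0.6, -4.8]
width: 0.0108
```

Run:
```python
from h import *
st();inc()
```

```text
t 14.75 tcp [ 0.5586 -0.1426  0.164 ] rpy [3.128 0.008 1.685] F [ 1.3 -0.6 -4.8] w 0.0108 q [-0.35  0.15  1.39 -0.    1.59 -0.46]
tcp in case [0.0061 0.0268 0.156 ]
```

Request:
arm_command(commands="0 11 -6 0 0 0 0; 0 12 -5 0 0 0 0; 0 12 -4 0 0 0 0; 0 13 -3 0 0 0 0; 0 13 -2 0 0 0 0; 0 13 0 0 0 0 0; 0 13 1 0 0 0 0; 0 0 0 0 0 0 0")

```text
time: 15.75
tool_pos: [0.6456, -0.1318, 0.1871]
ee_rot: [3.136, 0.007, 1.685]
wrist_force: [-1.1, -0.7, -2.4]
width: 0.0112
```

Run:
```python
from h import *
st();inc()
```

```text
t 15.75 tcp [ 0.6456 -0.1318  0.1871] rpy [3.136 0.007 1.685] F [-1.1 -0.7 -2.4] w 0.0112 q [-0.29  0.33  1.12 -0.    1.68 -0.4 ]
tcp in case [0.0938 0.0269 0.1791]
```

Request:
arm_command(commands="0 12 4 0 0 0 0; 0 12 5 0 0 0 0; 0 12 7 0 0 0 0; 0 3 2 0 0 0 0; 0 0 0 0 0 0 0")

```text
time: 16.38
tool_pos: [0.6829, -0.1275, 0.1746]
ee_rot: [-3.14, 0.008, 1.684]
wrist_force: [-2.0, 0.6, -0.3]
width: 0.0109
```

Run:
```python
from h import *
st();inc()
```

```text
t 16.38 tcp [ 0.6829 -0.1275  0.1746] rpy [-3.14   0.008  1.684] F [-2.   0.6 -0.3] w 0.0109 q [-0.26  0.42  1.02 -0.01  1.69 -0.38]
tcp in case [0.1314 0.0267 0.1666]
```

Request:
arm_command(commands="0 0 0 0 0 0 0.32; 0 0 0 0 0 0 0.32; 0 0 -40 0 0 0 0.32; 0 0 -50 0 0 0 0.32; 0 0 -50 0 0 0 0.5; 45 -20 0 0 0 0 0.75; 45 -20 0 0 0 0 0.75; 45 -20 0 0 0 0 0.75; 45 -20 0 0 0 0 0.75; 45 -20 0 0 0 0 0.75; 45 -20 0 0 0 0 0.75; 0 0 0 0 0 0 0.75")

```text
time: 17.88
tool_pos: [0.541, 0.1375, 0.31]
ee_rot: [3.122, 0.004, 1.685]
wrist_force: [0.4, -0.3, -0.3]
width: 0.0707
```

Run:
```python
from h import *
st();inc()
s=snapshot("wrist");S=snapshot("scene");D=snapshot("side")
for k in(s,S,D): print([(np.round(p).tolist(),c,onz(k,p,.017).round(3).tolist()) for p,c in pts(k,"block1_mid")])
a=np.vstack([cv2.resize(S["img"][120:320,150:430],(560,400)),s["img"]])
cv2.imwrite("pics/w3.png",cv2.resize(a,None,fx=.73,fy=.73)[:600])
b=models.spot_in("lid",S);print(b)
```

```text
t 17.88 tcp [0.541  0.1375 0.31  ] rpy [3.122 0.004 1.685] F [ 0.4 -0.3 -0.3] w 0.0707 q [ 0.15  0.09  1.16 -0.    1.87  0.03]
tcp in case [0.0227 0.3069 0.302 ]
[([286.0, 139.0], 0.8, [0.555, 0.194, 0.017])]
[([334.0, 201.0], 0.78, [0.56, 0.192, 0.017]), ([347.0, 153.0], 0.71, [0.421, 0.367, 0.017]), ([295.0, 197.0], 0.56, [0.474, 0.099, 0.017])]
[([224.0, 292.0], 0.87, [0.549, 0.194, 0.017]), ([234.0, 380.0], 0.78, [0.42, 0.37, 0.017]), ([284.0, 280.0], 0.74, [0.449, 0.103, 0.017])]
[{'bbox': [0.3646, 0.4914, 0.1732, 0.2186], 'conf': 0.67}]
```

View pics/w3.png

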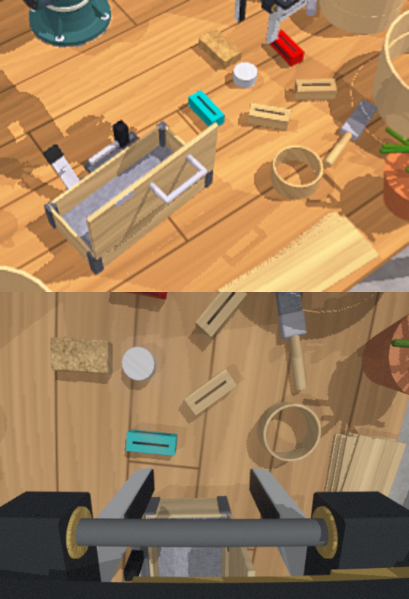

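```bash
cat >> h.py <<'E'
def slit(s,px,h=36,z=.034,thr=None):
    """dark slit nearest px on top of the block -> mid, yaw of slit, length"""
    l,t=int(px[0]-h),int(px[1]-h);l=max(l,0);t=max(t,0);g=s["img"][t:t+2*h,l:l+2*h].max(2)
    thr=thr or np.percentile(g,3)*.5+.5*45
    n,lab,stt,cen=cv2.connectedComponentsWithStats((g<thr).astype(np.uint8))
    for i in range(1,n):
        if stt[i,4]<25: continue
        q=np.argwhere(lab==i)[:,::-1]+[l,t];W_=np.array([onz(s,a,z)[:2] for a in q]);c=W_.mean(0)
        _,sv,V=np.linalg.svd(W_-c,full_matrices=False);e=(W_-c)@V[0]
        if sv[0]>3*sv[1]: print("slit mid",((e.max()+e.min())/2*V[0]+c).round(4),"yaw",round(float(np.arctan2(V[0,1],V[0,0])%np.pi),3),"len",round(np.ptp(e),3),"n",stt[i,4])
E
python3 - <<'E'
from h import *
s=snapshot("wrist")
slit(s,(288,137));slit(s,(300,25))
print(s["img"][100:180,250:330].max(2).min())
E
```

```text
slit mid [0.5423 0.314 ] yaw 0.992 len 0.013 n 26
74
```

Run:
```python
from h import *
s=snapshot("wrist")
for t in (95,110,125):
  print(t);slit(s,(288,137),30,.034,t);slit(s,(302,30),32,.034,t)
```

```text
95
slit mid [0.5645 0.3462] yaw 0.966 len 0.024 n 62
slit mid [0.5472 0.321 ] yaw 0.968 len 0.032 n 78
110
slit mid [0.5558 0.1972] yaw 0.74 len 0.064 n 95
slit mid [0.5547 0.332 ] yaw 0.968 len 0.059 n 178
slit mid [0.5307 0.2945] yaw 2.595 len 0.022 n 68
slit mid [0.5524 0.2918] yaw 1.108 len 0.014 n 35
125
slit mid [0.5557 0.1972] yaw 0.735 len 0.064 n 148
slit mid [0.5547 0.332 ] yaw 0.967 len 0.059 n 205
```

Request:
arm_command(commands="0 0 0 0 0 10 0.75; 0 0 0 0 0 10 0.75; 0 0 0 0 0 10 0.75; 0 0 0 0 0 10 0.75; 0 0 0 0 0 10 0.75; 0 0 0 0 0 4 0.75; 0 0 0 0 0 0 0.75")

```text
time: 19.2
tool_pos: [0.5445, 0.1298, 0.308]
ee_rot: [3.129, -0.01, 0.698]
wrist_force: [-0.7, -0.8, -0.1]
width: 0.0701
```

Run:
```python
from h import *
st()
rel([.556,.197,.006],.74)
```

```text
t 19.2 tcp [0.5445 0.1298 0.308 ] rpy [ 3.129 -0.01   0.698] F [-0.7 -0.8 -0.1] w 0.0701 q [ 0.14  0.1   1.15 -0.01  1.87  1.01]
rel mm [ 49.  -48.  301.9] rz deg -2.4
```

Request:
arm_command(commands="27 -26 30 0 0 -2.4 0.75; 25 -24 50 0 0 0 0.75; 0 0 50 0 0 0 0.75; 0 0 40 0 0 0 0.75; 0 0 0 0 0 0 0.75")

```text
time: 19.82
tool_pos: [0.5561, 0.2019, 0.1346]
ee_rot: [3.126, -0.013, 0.745]
wrist_force: [-0.6, -0.4, -0.3]
width: 0.0706
```

Run:
```python
from h import *
st()
s=snapshot("wrist");P=pts(s,"block1_mid");print([(p.round(),c,onz(s,p,.017).round(4)) for p,c in P])
q=proj(s,[[.556,.197,.034]])[0]
slit(s,q,70,.034,105)
rel([.556,.197,.006],.74)
```

```text
t 19.82 tcp [0.5561 0.2019 0.1346] rpy [ 3.126 -0.013  0.745] F [-0.6 -0.4 -0.3] w 0.0706 q [ 0.26  0.19  1.4  -0.01  1.54  1.08]
[(array([277., 214.]), 0.87, array([0.5567, 0.1982, 0.017 ])), (array([288., 358.]), 0.73, array([0.4597, 0.0944, 0.017 ])), (array([ 28., 204.]), 0.58, array([0.4162, 0.366 , 0.017 ]))]
slit mid [0.5552 0.1968] yaw 0.733 len 0.064 n 356
slit mid [0.4912 0.2168] yaw 0.707 len 0.03 n 99
slit mid [0.5666 0.1299] yaw 0.804 len 0.036 n 206
rel mm [ -8.8  -0.6 133.7] rz deg 0.3
```

Request:
arm_command(commands="-5 0 40 0 0 0 0.75; -4 0 40 0 0 0 0.75; 0 0 30 0 0 0 0.75; 0 0 16 0 0 0 0.75; 0 0 0 0 0 0 0.75; 0 0 0 0 0 0 0; 0 0 0 0 0 0 0; 0 0 0 0 0 0 0; 0 0 0 0 0 0 0")

```text
time: 21.05
tool_pos: [0.5732, 0.2, 0.035]
ee_rot: [3.103, -0.058, 0.746]
wrist_force: [-0.1, 1.0, 0.3]
width: 0.0341
```

Run:
```python
from h import *
st()
```

```text
t 21.05 tcp [0.5732 0.2    0.035 ] rpy [ 3.103 -0.058  0.746] F [-0.1  1.   0.3] w 0.0341 q [ 0.25  0.25  1.53 -0.01  1.29  1.07]
```

```bash
cat >> h.py <<'E'
def rel(P,yaw):
    o=robot.get_obs();Rm=R.from_euler("xyz",o["ee_rot"]);y0=o["ee_rot"][2]
    yaw=y0+((yaw-y0+np.pi/2)%np.pi-np.pi/2);T_=R.from_euler("xyz",[np.pi,0,yaw])
    d=Rm.inv().apply(np.array(P)-o["tool_pos"])*1000;print("rel mm now",np.round(d,1),"level",np.round(T_.inv().apply(np.array(P)-o["tool_pos"])*1000,1),"rotvec deg",np.round((Rm.inv()*T_).as_rotvec(degrees=True),1))
E
python3 - <<'E'
from h import *
rel([.5555,.197,.005],.735)
E
```

```text
rel mm now [-16.8 -10.9  28.6] level [-15.2  -9.6  30. ] rotvec deg [ 2.2 -3.4  0.5]
```

Request:
arm_command(commands="0 0 -30 0 0 0 0.75; 0 0 0 0 0 0 0.75; 0 0 0 0 0 0 0.75; 0 0 0 0 0 0 0.75")

```text
time: 21.55
tool_pos: [0.5701, 0.199, 0.0629]
ee_rot: [3.103, -0.055, 0.746]
wrist_force: [0.4, -0.7, -0.6]
width: 0.0691
```

Run:
```python
from h import *
st();rel([.5555,.197,.005],.735)
```

```text
t 21.55 tcp [0.5701 0.199  0.0629] rpy [ 3.103 -0.055  0.746] F [ 0.4 -0.7 -0.6] w 0.0691 q [ 0.25  0.22  1.5  -0.01  1.35  1.07]
rel mm now [-15.2 -10.7  56.8] level [-12.1  -8.3  57.9] rotvec deg [ 2.2 -3.2  0.5]
```

Request:
arm_command(commands="-12 -8 0 2.2 -3.2 0.5 0.75; 0 0 0 0 0 0 0.75")

```text
time: 21.8
tool_pos: [0.5544, 0.1962, 0.0596]
ee_rot: [-3.139, 0.005, 0.736]
wrist_force: [-0.1, -0.3, -0.6]
width: 0.0708
```

Run:
```python
from h import *
st();rel([.5555,.197,.005],.735)
s=snapshot("wrist");slit(s,proj(s,[[.556,.197,.034]])[0],90,.034,105)
```

```text
t 21.8 tcp [0.5544 0.1962 0.0596] rpy [-3.139  0.005  0.736] F [-0.1 -0.3 -0.6] w 0.0708 q [ 0.24  0.25  1.48 -0.    1.42  1.08]
rel mm now [ 1.6  0.3 54.6] level [ 1.3  0.2 54.6] rotvec deg [-0.1  0.3  0. ]
slit mid [0.5594 0.1905] yaw 0.672 len 0.061 n 639
```

Request:
arm_command(commands="2 0 14 0 0 0 0.75; 0 0 14 0 0 0 0.75; 0 0 14 0 0 0 0.75; 0 0 13 0 0 0 0.75; 0 0 0 0 0 0 0.75")

```text
time: 22.48
tool_pos: [0.5556, 0.1976, 0.0003]
ee_rot: [-3.14, 0.004, 0.736]
wrist_force: [-2.4, 0.3, 7.2]
width: 0.0705
```

Run:
```python
from h import *
st();rel([.5555,.197,.005],.735)
```

```text
t 22.48 tcp [5.556e-01 1.976e-01 3.000e-04] rpy [-3.14   0.004  0.736] F [-2.4  0.3  7.2] w 0.0705 q [ 0.25  0.3   1.54 -0.    1.31  1.08]
rel mm now [-0.5  0.4 -4.7] level [-0.5  0.4 -4.7] rotvec deg [-0.1  0.2  0.1]
```

Touching the table lightly; up 5 mm and close.

Request:
arm_command(commands="0 0 -5 0 0 0 0.75; 0 0 0 0 0 0 0; 0 0 0 0 0 0 0; 0 0 0 0 0 0 0; 0 0 0 0 0 0 0; 0 0 0 0 0 0 0; 0 0 -20 0 0 0 0; 0 0 -20 0 0 0 0; 0 0 0 0 0 0 0")

```text
time: 23.6
tool_pos: [0.554, 0.1973, 0.0432]
ee_rot: [-3.138, 0.008, 0.736]
wrist_force: [0.6, 0.6, -1.5]
width: 0.0363
```

Run:
```python
from h import *
st()
s=snapshot("wrist");print(pts(s,"block1_mid"))
rel(W([0,.07,.2]),np.load('case.npy')[2])
```

```text
t 23.6 tcp [0.554  0.1973 0.0432] rpy [-3.138  0.008  0.736] F [ 0.6  0.6 -1.5] w 0.0363 q [ 0.25  0.26  1.5  -0.    1.39  1.08]
[(array([276.304, 271.488]), 0.95)]
rel mm now [-205.6  215.9 -165.8] level [ -41.4  294.5 -166.9] rotvec deg [-0.1  0.8 35.2]
```

Request:
arm_command(commands="0 0 -40 0 0 0 0; 0 0 -40 0 0 0 0; 0 0 -40 0 0 0 0; 0 0 -40 0 0 10 0; 0 0 0 0 0 10 0; 0 0 0 0 0 10 0; 0 0 0 0 0 5 0; 0 0 0 0 0 0 0")

```text
time: 24.7
tool_pos: [0.5499, 0.1967, 0.1921]
ee_rot: [3.137, 0.036, 0.106]
wrist_force: [-1.0, 0.0, 0.0]
width: 0.0359
```

Run:
```python
from h import *
st()
rel(W([-0.005,.07,.2]),np.load('case.npy')[2])
```

```text
t 24.7 tcp [0.5499 0.1967 0.1921] rpy [3.137 0.036 0.106] F [-1.  0.  0.] w 0.0359 q [0.25 0.19 1.28 0.   1.71 1.71]
rel mm now [-39.6 295.4 -13.2] level [-43.7 294.7 -15.9] rotvec deg [ 0.2  2.1 -0.9]
```

Request:
arm_command(commands="-22 0 -8 0.2 2.1 -0.9 0; -22 0 -8 0 0 0 0; 0 50 0 0 0 0 0; 0 50 0 0 0 0 0; 0 50 0 0 0 0 0; 0 50 0 0 0 0 0; 0 50 0 0 0 0 0; 0 30 0 0 0 0 0; 0 0 0 0 0 0 0")

```text
time: 25.82
tool_pos: [0.5395, -0.0928, 0.1989]
ee_rot: [-3.139, 0.013, 0.142]
wrist_force: [-0.5, 0.2, -0.5]
width: 0.0362
```

Run:
```python
from h import *
st();inc()
rel(W([-0.005,.07,.0]),np.load('case.npy')[2])
```

```text
t 25.82 tcp [ 0.5395 -0.0928  0.1989] rpy [-3.139  0.013  0.142] F [-0.5  0.2 -0.5] w 0.0362 q [-0.27  0.09  1.38 -0.    1.68  1.16]
tcp in case [-0.0067  0.0786  0.1909]
rel mm now [  4.1   9.1 190.9] level [  1.7   8.6 190.9] rotvec deg [-0.1  0.8  1.1]
```

Request:
arm_command(commands="2 8 20 0 0.8 1.1 0; 0 0 22 0 0 0 0; 0 0 22 0 0 0 0; 0 0 22 0 0 0 0; 0 0 22 0 0 0 0; 0 0 0 0 0 0 0")

```text
time: 26.58
tool_pos: [0.5405, -0.0926, 0.0849]
ee_rot: [-3.133, 0.003, 0.134]
wrist_force: [-0.4, 0.6, -0.9]
width: 0.0356
```

Run:
```python
from h import *
st();inc()
rel(W([-0.005,.07,.006]),np.load('case.npy')[2])
```

```text
t 26.57 tcp [ 0.5405 -0.0926  0.0849] rpy [-3.133e+00  3.000e-03  1.340e-01] F [-0.4  0.6 -0.9] w 0.0356 q [-0.28  0.14  1.55  0.01  1.45  1.16]
tcp in case [-0.0057  0.0786  0.0769]
rel mm now [ 0.8  9.3 70.9] level [ 0.7  8.6 70.9] rotvec deg [-0.5  0.2  0.7]
```

Request:
arm_command(commands="0 4 15 0 0 0.7 0; 0 0 15 0 0 0 0; 0 0 15 0 0 0 0; 0 0 10 0 0 0 0; 0 0 6 0 0 0 0; 0 0 0 0 0 0 0")

```text
time: 27.32
tool_pos: [0.5421, -0.0955, 0.0216]
ee_rot: [-3.133, 0.0, 0.123]
wrist_force: [-1.3, -0.4, -1.3]
width: 0.0357
```

Run:
```python
from h import *
st();inc()
```

```text
t 27.32 tcp [ 0.5421 -0.0955  0.0216] rpy [-3.133  0.     0.123] F [-1.3 -0.4 -1.3] w 0.0357 q [-0.28  0.2   1.62  0.01  1.33  1.16]
tcp in case [-0.0045  0.0756  0.0136]
```

Request:
arm_command(commands="0 0 4 0 0 0 0; 0 0 3 0 0 0 0; 0 0 0 0 0 0 0")

```text
time: 27.7
tool_pos: [0.543, -0.0958, 0.0153]
ee_rot: [-3.134, -0.002, 0.123]
wrist_force: [-0.4, 0.1, -1.3]
width: 0.0355
```

Request:
arm_command(commands="0 0 3 0 0 0 0; 0 0 2 0 0 0 0; 0 0 0 0 0 0 0")

```text
time: 28.08
tool_pos: [0.5439, -0.0959, 0.0129]
ee_rot: [-3.135, -0.004, 0.123]
wrist_force: [-0.4, 0.1, -1.7]
width: 0.0359
```

Request:
arm_command(commands="0 0 3 0 0 0 0; 0 0 0 0 0 0 0; 0 0 0 0 0 0 0.6; 0 0 0 0 0 0 0.6; 0 0 0 0 0 0 0.6; 0 0 -25 0 0 0 0.6; 0 0 -40 0 0 0 0.6; 0 0 -40 0 0 0 0.6; 0 0 -50 0 0 0 0.6; 0 0 -40 0 0 0 0.6; 0 0 0 0 0 0 0.6")

```text
time: 29.45
tool_pos: [0.5428, -0.0971, 0.2095]
ee_rot: [-3.134, -0.0, 0.123]
wrist_force: [0.1, 0.3, 0.1]
width: 0.0566
```

Run:
```python
from h import *
st();inc()
s=snapshot("wrist");S=snapshot("side")
print([(p.round(),c,onz(s,p,.0255).round(3)) for p,c in pts(s,"block1_mid")],"want",W([-.0045,.0756,.0175]))
a=np.hstack([s["img"],S["img"]]);cv2.imwrite("pics/w4.png",cv2.resize(a,None,fx=.71,fy=.71))
rel([.555,.332,.3],.968)
```

```text
t 29.45 tcp [ 0.5428 -0.0971  0.2095] rpy [-3.134 -0.     0.123] F [0.1 0.3 0.1] w 0.0566 q [-0.28  0.09  1.36  0.01  1.69  1.16]
tcp in case [-0.004   0.0739  0.2015]
[(array([278., 193.]), 0.59, array([ 0.547, -0.097,  0.026])), (array([105., 246.]), 0.56, array([0.464, 0.086, 0.026]))] want [ 0.54208015 -0.09546347  0.0255    ]
rel mm now [  66.2 -424.5  -91.8] level [ 361.3 -230.6  -96.4] rotvec deg [ -0.9   0.2 -48.4]
```

View pics/w4.png

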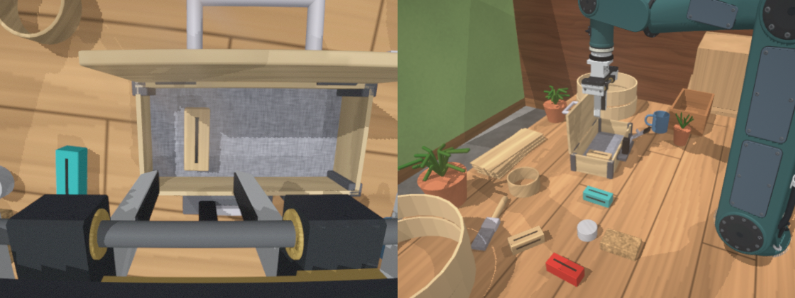

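Request:
arm_command(commands="0 0 -45 0 0 0 0.75; 0 0 -45 0 0 0 0.75; 8 -50 0 0 0 -10 0.75; 0 -50 0 0 0 0 0.75; 0 -50 0 0 0 0 0.75; 0 -50 0 0 0 -8 0.75; 20 -50 0 0 0 -10 0.75; 20 -50 0 0 0 -10 0.75; 30 -40 0 0 0 -10 0.75; 0 0 0 0 0 0 0.75")

```text
time: 30.85
tool_pos: [0.4649, 0.2612, 0.2725]
ee_rot: [-3.083, 0.026, 0.984]
wrist_force: [0.6, -0.4, -0.4]
width: 0.0708
```

Run:
```python
from h import *
st();rel([.555,.332,.13],.968)
EOF
```

```text
t 30.85 tcp [0.4649 0.2612 0.2725] rpy [-3.083  0.026  0.984] F [ 0.6 -0.4 -0.4] w 0.0708 q [0.38 0.09 1.24 0.04 1.87 0.98]
rel mm now [112.5  44.1 137.3] level [109.4  34.1 142.5] rotvec deg [-3.4  1.5  0.9]Traceback (most recent call last):
  File "<stdin>", line 3, in <module>
NameError: name 'EOF' is not defined
```

Request:
arm_command(commands="37 11 30 -3.4 1.5 0.9 0.75; 37 12 30 0 0 0 0.75; 36 11 0 0 0 0 0.75; 0 0 0 0 0 0 0.75")

```text
time: 31.35
tool_pos: [0.5537, 0.3301, 0.1997]
ee_rot: [-3.139, 0.014, 0.96]
wrist_force: [0.1, 0.2, -0.6]
width: 0.0705
```

Run:
```python
from h import *
st();rel([.555,.332,.13],.968)
s=snapshot("wrist");S=snapshot("scene")
q=proj(s,[[.555,.332,.034]])[0];print(q,pts(s,"block1_mid"))
slit(s,q,50,.034,105)
print(onz(S,(413,190),0),onz(S,(413,150),0.1))
a=np.hstack([s["img"],cv2.resize(S["img"][100:310,280:560],(560,420))]);cv2.imwrite("pics/w5.png",cv2.resize(a,None,fx=.71,fy=.71))
```

```text
t 31.35 tcp [0.5537 0.3301 0.1997] rpy [-3.139  0.014  0.96 ] F [ 0.1  0.2 -0.6] w 0.0705 q [ 0.45  0.31  1.12 -0.    1.73  1.06]
rel mm now [ 3.3  0.1 69.7] level [ 2.3 -0.  69.7] rotvec deg [-0.1  0.8 -0.5]
[276.12247684 195.05950405] [(array([155.288, 240.198]), 0.76), (array([323.68, 392.91]), 0.73)]
slit mid [0.548  0.3224] yaw 0.97 len 0.034 n 95
[0.66917466 0.4484064  0.        ] [0.59219984 0.49399689 0.1       ]
```

View pics/w5.png

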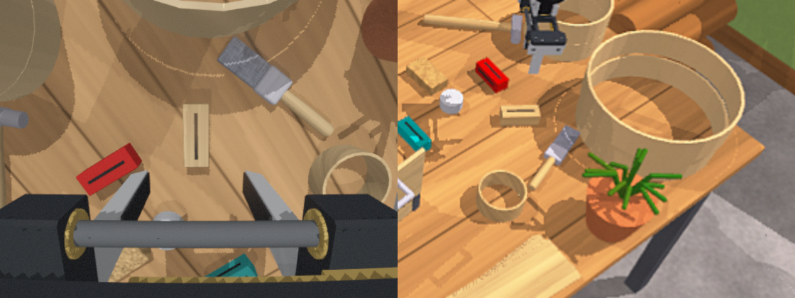

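Request:
arm_command(commands="3 0 22 0 0.8 -0.5 0.75; 0 0 22 0 0 0 0.75; 0 0 22 0 0 0 0.75; 0 0 22 0 0 0 0.75; 0 0 22 0 0 0 0.75; 0 0 22 0 0 0 0.75; 0 0 0 0 0 0 0.75")

```text
time: 32.38
tool_pos: [0.5531, 0.3258, 0.0767]
ee_rot: [3.135, -0.013, 0.961]
wrist_force: [-0.3, -0.4, -0.1]
width: 0.0705
```

Run:
```python
from h import *
st();rel([.555,.332,.005],.968)
```

```text
t 32.38 tcp [0.5531 0.3258 0.0767] rpy [ 3.135 -0.013  0.961] F [-0.3 -0.4 -0.1] w 0.0705 q [0.44 0.33 1.34 0.   1.46 1.05]
rel mm now [ 5.3 -2.5 71.8] level [ 6.2 -2.  71.7] rotvec deg [ 0.4 -0.7 -0.4]
```

Request:
arm_command(commands="6 -2 18 0.4 -0.7 -0.4 0.75; 0 0 18 0 0 0 0.75; 0 0 17 0 0 0 0.75; 0 0 12 0 0 0 0.75; 0 0 0 0 0 0 0.75")

```text
time: 33.0
tool_pos: [0.5562, 0.3324, 0.0103]
ee_rot: [3.141, -0.003, 0.968]
wrist_force: [-0.4, -0.9, -0.6]
width: 0.0702
```

Run:
```python
from h import *
st();rel([.555,.332,.005],.968)
```

```text
t 33.0 tcp [0.5562 0.3324 0.0103] rpy [ 3.141e+00 -3.000e-03  9.680e-01] F [-0.4 -0.9 -0.6] w 0.0702 q [0.45 0.41 1.38 0.   1.35 1.05]
rel mm now [-1.  -0.8  5.3] level [-1.  -0.8  5.3] rotvec deg [ 0.1 -0.2  0. ]
```

Request:
arm_command(commands="0 0 5 0 0 0 0.75; 0 0 0 0 0 0 0; 0 0 0 0 0 0 0; 0 0 0 0 0 0 0; 0 0 0 0 0 0 0; 0 0 0 0 0 0 0; 0 0 -25 0 0 0 0; 0 0 -40 0 0 0 0; 0 0 -40 0 0 0 0; 0 0 -40 0 0 0 0; 0 0 -40 0 0 0 0; 0 0 0 0 0 0 0")

```text
time: 34.5
tool_pos: [0.5551, 0.3315, 0.1938]
ee_rot: [-3.141, -0.0, 0.968]
wrist_force: [-0.0, 0.1, -0.5]
width: 0.0356
```

Run:
```python
from h import *
st();rel(W([-.005,-.07,.2]),np.load("case.npy")[2])
s=snapshot("wrist");print(pts(s,"block1_mid"))
```

```text
t 34.5 tcp [0.5551 0.3315 0.1938] rpy [-3.141 -0.     0.968] F [-0.   0.1 -0.5] w 0.0356 q [0.45 0.31 1.14 0.   1.7  1.05]
rel mm now [-468.5  327.4  -14.3] level [-65.3 567.8 -14.2] rotvec deg [-0.  -0.  48.5]
[(array([324.072, 398.706]), 0.72), (array([149.016, 244.188]), 0.71)]
```

Request:
arm_command(commands="0 0 -8 0 0 10 0; 0 0 -8 0 0 10 0; 0 0 0 0 0 10 0; 0 0 0 0 0 10 0; 0 0 0 0 0 8.5 0; -33 0 0 0 0 0 0; -33 0 0 0 0 0 0; 0 0 0 0 0 0 0")

```text
time: 35.6
tool_pos: [0.4758, 0.3187, 0.1756]
ee_rot: [3.12, 0.056, 0.091]
wrist_force: [0.7, -0.3, -1.0]
width: 0.0358
```

Run:
```python
from h import *
st();rel(W([-.005,-.07,.2]),np.load("case.npy")[2])
```

```text
t 35.6 tcp [0.4758 0.3187 0.1756] rpy [3.12  0.056 0.091] F [ 0.7 -0.3 -1. ] w 0.0358 q [0.49 0.19 1.31 0.   1.7  1.97]
rel mm now [ 30.4 564.6 -21.9] level [ 14.9 564.7 -32.4] rotvec deg [ 1.2  3.2 -1.7]
```

Request:
arm_command(commands="8 0 -20 1.2 3.2 -1.7 0; 7 0 -15 0 0 0 0; 0 50 0 0 0 0 0; 0 50 0 0 0 0 0; 0 50 0 0 0 0 0; 0 50 0 0 0 0 0; 0 0 0 0 0 0 0")

```text
time: 36.48
tool_pos: [0.5257, 0.1152, 0.213]
ee_rot: [3.14, -0.017, 0.128]
wrist_force: [0.1, 0.2, -1.2]
width: 0.0358
```

Run:
```python
from h import *
st();rel(W([-.005,-.07,.2]),np.load("case.npy")[2])
```

```text
t 36.48 tcp [0.5257 0.1152 0.213 ] rpy [ 3.14  -0.017  0.128] F [ 0.1  0.2 -1.2] w 0.0358 q [ 0.11  0.05  1.4  -0.    1.68  1.55]
rel mm now [-12.1 356.6   5.1] level [ -9.8 356.7   5. ] rotvec deg [ 0.1 -1.   0.3]
```

Request:
arm_command(commands="-10 30 0 0 -1 0.3 0; 0 50 0 0 0 0 0; 0 50 0 0 0 0 0; 0 50 0 0 0 0 0; 0 50 0 0 0 0 0; 0 50 0 0 0 0 0; 0 50 0 0 0 0 0; 0 0 0 0 0 0 0")

```text
time: 37.48
tool_pos: [0.5675, -0.2199, 0.2178]
ee_rot: [3.138, -0.02, 0.135]
wrist_force: [-0.4, 0.4, -1.4]
width: 0.0359
```

Run:
```python
from h import *
st();inc();rel(W([-.005,-.07,.006]),np.load("case.npy")[2])
```

```text
t 37.48 tcp [ 0.5675 -0.2199  0.2178] rpy [ 3.138 -0.02   0.135] F [-0.4  0.4 -1.4] w 0.0359 q [-0.47  0.2   1.22  0.01  1.7   0.97]
tcp in case [ 0.0056 -0.051   0.2098]
rel mm now [-14.8  18.2 203.6] level [-10.6  19.  203.8] rotvec deg [ 0.2 -1.1  0.8]
```

Request:
arm_command(commands="-10 19 0 0.2 -1.1 0.8 0; 0 0 22 0 0 0 0; 0 0 22 0 0 0 0; 0 0 22 0 0 0 0; 0 0 22 0 0 0 0; 0 0 20 0 0 0 0; 0 0 0 0 0 0 0")

```text
time: 38.35
tool_pos: [0.5623, -0.2386, 0.11]
ee_rot: [3.138, -0.002, 0.129]
wrist_force: [-0.6, -0.3, -2.2]
width: 0.0356
```

Run:
```python
from h import *
st();inc();rel(W([-.005,-.07,.006]),np.load("case.npy")[2])
```

```text
t 38.35 tcp [ 0.5623 -0.2386  0.11  ] rpy [ 3.138e+00 -2.000e-03  1.290e-01] F [-0.6 -0.3 -2.2] w 0.0356 q [-0.49  0.25  1.37 -0.    1.51  0.95]
tcp in case [-0.0018 -0.069   0.102 ]
rel mm now [-3.4  0.6 96. ] level [-3.2  1.  96. ] rotvec deg [ 0.2 -0.1  0.4]
```

Request:
arm_command(commands="-3 0 18 0 0 0.4 0; 0 0 18 0 0 0 0; 0 0 18 0 0 0 0; 0 0 18 0 0 0 0; 0 0 10 0 0 0 0; 0 0 0 0 0 0 0")

```text
time: 39.1
tool_pos: [0.5603, -0.2395, 0.024]
ee_rot: [3.136, -0.004, 0.123]
wrist_force: [-0.1, -0.5, -1.1]
width: 0.0354
```

Run:
```python
from h import *
st();inc();rel(W([-.005,-.07,.006]),np.load("case.npy")[2])
```

```text
t 39.1 tcp [ 0.5603 -0.2395  0.024 ] rpy [ 3.136 -0.004  0.123] F [-0.1 -0.5 -1.1] w 0.0354 q [-0.5   0.31  1.47 -0.    1.35  0.95]
tcp in case [-0.0039 -0.0696  0.016 ]
rel mm now [-1.1  0.4 10. ] level [-1.1  0.4 10. ] rotvec deg [ 0.3 -0.2  0.1]
```

Request:
arm_command(commands="0 0 5 0 0 0 0; 0 0 4 0 0 0 0; 0 0 2 0 0 0 0; 0 0 0 0 0 0 0")

```text
time: 39.6
tool_pos: [0.5619, -0.2404, 0.0156]
ee_rot: [3.134, -0.007, 0.123]
wrist_force: [-0.2, -0.0, -0.9]
width: 0.0357
```

Request:
arm_command(commands="0 0 3 0 0 0 0; 0 0 3 0 0 0 0; 0 0 0 0 0 0 0")

```text
time: 39.98
tool_pos: [0.5628, -0.2408, 0.0159]
ee_rot: [3.132, -0.01, 0.123]
wrist_force: [-0.1, 0.3, -1.4]
width: 0.0357
```

Request:
arm_command(commands="0 0 5 0 0 0 0; 0 0 3 0 0 0 0; 0 0 0 0 0 0 0")

```text
time: 40.35
tool_pos: [0.5637, -0.2412, 0.0156]
ee_rot: [3.13, -0.012, 0.123]
wrist_force: [-0.4, -0.3, -1.1]
width: 0.0355
```

Request:
arm_command(commands="0 0 6 0.6 -0.7 0 0; 0 0 0 0 0 0 0")

```text
time: 40.6
tool_pos: [0.565, -0.2416, 0.0154]
ee_rot: [3.139, -0.003, 0.123]
wrist_force: [0.3, -0.7, -1.1]
width: 0.0359
```

Run:
```python
from h import *
st();st();inc();s=snapshot("wrist");st()
```

```text
t 40.6 tcp [ 0.565  -0.2416  0.0154] rpy [ 3.139e+00 -3.000e-03  1.230e-01] F [ 0.3 -0.7 -1.1] w 0.0359 q [-0.5   0.33  1.47 -0.    1.34  0.95]
t 40.6 tcp [ 0.565  -0.2416  0.0154] rpy [ 3.139e+00 -3.000e-03  1.230e-01] F [ 0.3 -0.7 -1.1] w 0.0359 q [-0.5   0.33  1.47 -0.    1.34  0.95]
tcp in case [ 0.0005 -0.0723  0.0074]
t 40.65 tcp [ 0.5651 -0.2417  0.0153] rpy [ 3.139e+00 -3.000e-03  1.230e-01] F [ 0.3 -0.2 -1.2] w 0.0357 q [-0.5   0.33  1.47 -0.    1.34  0.95]
```

Request:
arm_command(commands="0 0 0 0 0 0 0.6; 0 0 0 0 0 0 0.6; 0 0 0 0 0 0 0.6; 0 0 0 0 0 0 0.6; 0 0 -25 0 0 0 0.6; 0 0 -40 0 0 0 0.6; 0 0 -40 0 0 0 0.6; 0 0 -50 0 0 0 0.6; 0 0 -40 0 0 0 0.6; -30 -20 0 0 0 0 0.4; -30 0 0 0 0 0 0.4; 0 0 0 0 0 0 0.4")

```text
time: 42.15
tool_pos: [0.501, -0.2283, 0.2122]
ee_rot: [-3.141, 0.001, 0.123]
wrist_force: [0.5, 0.1, 0.6]
width: 0.0379
```

Run:
```python
from h import *
st();inc()
s=snapshot("wrist");S=snapshot("scene")
print([(p.round(),c,onz(s,p,.0255).round(3)) for p,c in pts(s,"block1_mid")])
a=np.hstack([s["img"],cv2.resize(S["img"][110:320,150:430],(560,420))]);cv2.imwrite("pics/w6.png",cv2.resize(a,None,fx=.71,fy=.71))
rel(W([.131,.027,.30]),np.load("case.npy")[2]+np.pi/2)
```

```text
t 42.15 tcp [ 0.501  -0.2283  0.2122] rpy [-3.141e+00  1.000e-03  1.230e-01] F [0.5 0.1 0.6] w 0.0379 q [-0.53  0.09  1.36 -0.    1.7   0.92]
tcp in case [-0.0614 -0.0513  0.2042]
[(array([157., 139.]), 0.88, array([ 0.544, -0.099,  0.026])), (array([303., 317.]), 0.52, array([ 0.364, -0.276,  0.026]))]
rel mm now [191.1 -77.8 -97.3] level [ 78.2 191.1 -97. ] rotvec deg [ -0.2   0.  -89.8]
```

View pics/w6.png

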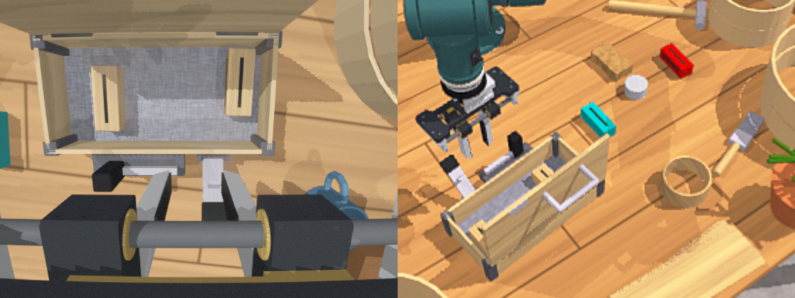

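Run:
```python
from h import *
s=snapshot("wrist")
slit(s,(150,138),50,.042,95);slit(s,(340,115),50,.042,95)
print(W([-.0045,.0756,.034]),W([.0005,-.0723,.034]),np.load("case.npy"))
# draw expected outlines
def box(x,y):
    C=np.array([[x+a*.045,y+b*.018,z] for z in(0,.034) for a,b in((-1,-1),(1,-1),(1,1),(-1,1))]);return proj(s,[W(c) for c in C])
im=s["img"].copy();im=cv2.resize(im,None,fx=2,fy=2,interpolation=cv2.INTER_CUBIC)
for B in(box(-.0045,.0756),box(.0005,-.0723)):
    for q in(B[:4],B[4:]): cv2.polylines(im,[(q*2).astype(np.int32)],True,(0,0,255),1)
cv2.imwrite("pics/w7.png",im[0:480,40:840])
```

```text
slit mid [ 0.5428 -0.0955] yaw 0.106 len 0.061 n 200
slit mid [ 0.603  -0.2559] yaw 0.1 len 0.028 n 36
slit mid [ 0.5885 -0.2775] yaw 0.098 len 0.064 n 280
[ 0.54208015 -0.09546347  0.042     ] [ 0.56501049 -0.24166063  0.042     ] [ 0.55573095 -0.16995686  0.1217841 ]
```

View pics/w7.png

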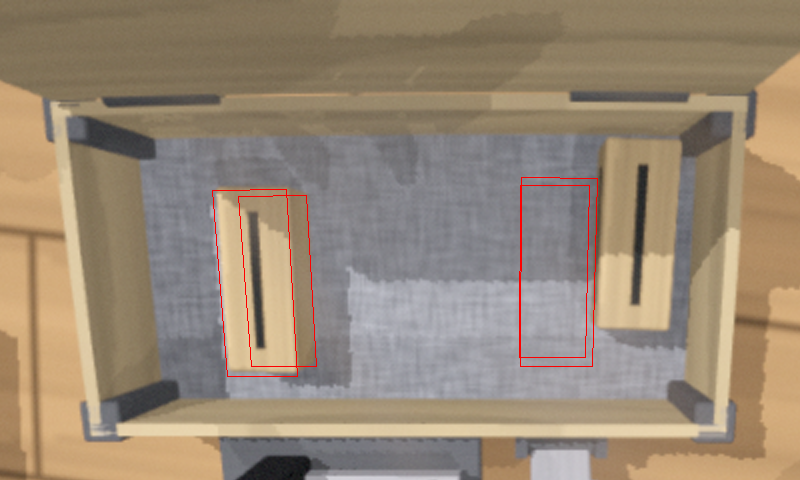

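Request:
arm_command(commands="0 0 -35 0 0 -10 0.32; 0 0 -35 0 0 -10 0.32; 0 0 -30 0 0 -10 0.32; 0 0 0 0 0 -10 0.32; 0 0 0 0 0 -10 0.32; 0 0 0 0 0 -10 0.32; 0 0 0 0 0 -10 0.32; 0 0 0 0 0 -10 0.32; 0 0 0 0 0 -10 0.32; 0 0 0 0 0 0 0.32")

```text
time: 43.6
tool_pos: [0.5109, -0.2277, 0.3054]
ee_rot: [-3.131, -0.012, 1.752]
wrist_force: [0.2, -0.2, -0.8]
width: 0.03
```

Run:
```python
from h import *
st();rel(W([.131,.027,.30]),np.load("case.npy")[2]+np.pi/2)
```

```text
t 43.6 tcp [ 0.5109 -0.2277  0.3054] rpy [-3.131 -0.012  1.752] F [ 0.2 -0.2 -0.8] w 0.03 q [-0.52  0.12  1.13  0.    1.9  -0.7 ]
rel mm now [ 68.  186.9  -3.7] level [ 78.9 182.6  -2.6] rotvec deg [-0.6 -0.6  3.4]
```

Request:
arm_command(commands="0 0 0 -0.6 -0.6 3.4 0.32; 20 45 0 0 0 0 0.32; 20 45 0 0 0 0 0.32; 20 45 0 0 0 0 0.32; 19 45 0 0 0 0 0.32; 0 0 0 0 0 0 0.32")

```text
time: 44.35
tool_pos: [0.6882, -0.1268, 0.2993]
ee_rot: [-3.136, -0.003, 1.669]
wrist_force: [-0.8, -0.0, -0.3]
width: 0.0301
```

Run:
```python
from h import *
st();rel(W([.131,.027,.30]),np.load("case.npy")[2]+np.pi/2)
s=snapshot("wrist");P=pts(s,"lid_handle");print(P,proj(s,W([.1305,.03,.1809])));
S=snapshot("scene");P2=pts(S,"lid_handle");print(P2,proj(S,W([.1305,.03,.1809])))
save(s,"w8",None,1.0)
```

```text
t 44.35 tcp [ 0.6882 -0.1268  0.2993] rpy [-3.136e+00 -3.000e-03  1.669e+00] F [-0.8 -0.  -0.3] w 0.0301 q [-0.26  0.46  0.73  0.    1.96 -0.36]
rel mm now [ 0.1 -5.8 -8.6] level [ 0.2 -5.7 -8.7] rotvec deg [-0.3 -0.1 -1.3]
[(array([269.304, 204.204]), 0.72)] [[268.25328503 208.32200638]]
[(array([277.088, 244.692]), 0.57)] [[276.54786973 246.50639965]]
```

Request:
arm_command(commands="0 -5 20 -0.3 0 -1.3 0.32; 0 0 22 0 0 0 0.32; 0 0 22 0 0 0 0.32; 0 0 20 0 0 0 0.32; 0 0 0 0 0 0 0.32")

```text
time: 45.18
tool_pos: [0.6755, -0.1367, 0.2281]
ee_rot: [3.126, 0.007, 1.677]
wrist_force: [-1.0, 0.2, -0.6]
width: 0.0297
```

Run:
```python
from h import *
st();inc();rel(W([.131,.027,.165]),np.load("case.npy")[2]+np.pi/2)
```

```text
t 45.17 tcp [ 0.6755 -0.1367  0.2281] rpy [3.126 0.007 1.677] F [-1.   0.2 -0.6] w 0.0297 q [-0.28  0.39  0.96  0.    1.77 -0.39]
tcp in case [0.1229 0.0184 0.2201]
rel mm now [ 9.   7.1 55.2] level [ 8.6  8.1 55.1] rotvec deg [ 0.9  0.4 -0.9]
```

Request:
arm_command(commands="9 8 0 0.9 0.4 -0.9 0.32; 0 0 18 0 0 0 0.32; 0 0 18 0 0 0 0.32; 0 0 16 0 0 0 0.32; 0 0 0 0 0 0 0.32")

```text
time: 45.8
tool_pos: [0.6831, -0.1272, 0.176]
ee_rot: [3.138, 0.001, 1.691]
wrist_force: [-0.2, -0.7, -0.3]
width: 0.0302
```

Run:
```python
from h import *
st();inc();rel(W([.131,.027,.165]),np.load("case.npy")[2]+np.pi/2)
```

```text
t 45.8 tcp [ 0.6831 -0.1272  0.176 ] rpy [3.138e+00 1.000e-03 1.691e+00] F [-0.2 -0.7 -0.3] w 0.0302 q [-0.27  0.42  1.02  0.    1.7  -0.39]
tcp in case [0.1316 0.0269 0.168 ]
rel mm now [ 0.1 -0.6  3. ] level [ 0.1 -0.6  3. ] rotvec deg [ 0.2  0.1 -0.1]
```

Request:
arm_command(commands="0 0 3 0 0 0 0; 0 0 0 0 0 0 0; 0 0 0 0 0 0 0; 0 0 0 0 0 0 0; 0 -12 -5 0 0 0 0; 0 -12 -4 0 0 0 0; 0 -13 -3 0 0 0 0; 0 -13 -1 0 0 0 0; 0 -13 0 0 0 0 0; 0 0 0 0 0 0 0")

```text
time: 47.05
tool_pos: [0.617, -0.1356, 0.188]
ee_rot: [3.133, 0.002, 1.691]
wrist_force: [0.5, -0.0, -1.3]
width: 0.011
```

Run:
```python
from h import *
st();inc()
```

```text
t 47.05 tcp [ 0.617  -0.1356  0.188 ] rpy [3.133e+00 2.000e-03 1.691e+00] F [ 0.5 -0.  -1.3] w 0.011 q [-0.31  0.27  1.2   0.    1.67 -0.43]
tcp in case [0.065  0.0267 0.18  ]
```

Request:
arm_command(commands="0 -12 1 0 0 0 0; 0 -13 3 0 0 0 0; 0 -12 4 0 0 0 0; 0 -12 5 0 0 0 0; 0 -11 6 0 0 0 0; 0 -11 8 0 0 0 0; 0 0 0 0 0 0 0")

```text
time: 47.92
tool_pos: [0.5445, -0.1445, 0.161]
ee_rot: [3.126, 0.004, 1.692]
wrist_force: [0.9, -0.6, -3.5]
width: 0.0112
```

Run:
```python
from h import *
st();inc()
```

```text
t 47.92 tcp [ 0.5445 -0.1445  0.161 ] rpy [3.126 0.004 1.692] F [ 0.9 -0.6 -3.5] w 0.0112 q [-0.36  0.12  1.43  0.    1.58 -0.48]
tcp in case [-0.0081  0.0266  0.153 ]
```

Request:
arm_command(commands="0 -8 7 0 0 0 0; 0 -9 9 0 0 0 0; 0 -8 10 0 0 0 0; 0 -7 11 0 0 0 0; 0 -5 11 0 0 0 0; 0 0 4 0 0 0 0; 0 0 4 0 0 0 0; 0 0 0 0 0 0 0")

```text
time: 48.92
tool_pos: [0.5089, -0.1488, 0.1129]
ee_rot: [3.114, 0.007, 1.693]
wrist_force: [5.0, 1.2, -4.5]
width: 0.0108
```

Run:
```python
from h import *
st();inc()
```

```text
t 48.92 tcp [ 0.5089 -0.1488  0.1129] rpy [3.114 0.007 1.693] F [ 5.   1.2 -4.5] w 0.0108 q [-0.4   0.06  1.59  0.01  1.47 -0.52]
tcp in case [-0.0439  0.0267  0.1049]
```

Request:
arm_command(commands="0 0 5 0 0 0 0; 0 0 5 0 0 0 0; 0 0 5 0 0 0 0; 0 0 0 0 0 0 0")

```text
time: 49.42
tool_pos: [0.509, -0.1488, 0.113]
ee_rot: [3.109, 0.011, 1.694]
wrist_force: [5.4, 1.2, -6.2]
width: 0.0108
```

Request:
arm_command(commands="0 0 0 0 0 0 0.4; 0 0 0 0 0 0 0.4; 0 0 0 0 0 0 0.4; 0 0 -30 0 0 0 0.4; 0 0 -40 0 0 0 0.4; 0 0 -40 0 0 0 0.4; 0 0 0 0 0 0 0")

```text
time: 50.3
tool_pos: [0.5013, -0.1488, 0.2179]
ee_rot: [3.126, 0.007, 1.693]
wrist_force: [0.1, -1.2, -0.7]
width: 0.0308
```

Run:
```python
from h import *
st();inc()
s=snapshot("wrist");S=snapshot("side")
for k in(s,S):
  print(pts(k,"lid_handle"),proj(k,[W([-.045,.03,.1145]),W([-.039,.03,.1262])]).round(1).tolist())
  print(pts(k,"latch_tip"),proj(k,[W([-.161,-.075,.091])]).round(1).tolist())
rel(W([-.20,-.075,.20]),np.load("case.npy")[2])
```

```text
t 50.3 tcp [ 0.5013 -0.1488  0.2179] rpy [3.126 0.007 1.693] F [ 0.1 -1.2 -0.7] w 0.0308 q [-0.4   0.01  1.43  0.    1.69 -0.52]
tcp in case [-0.0515  0.0276  0.2099]
[(array([285.376, 209.916]), 0.84)] [[281.0, 212.1], [289.2, 215.6]]
[] [[157.0, 314.9]]
[(array([303.128, 182.7  ]), 0.56)] [[305.2, 183.8], [303.2, 179.5]]
[(array([354.312, 179.214]), 0.6), (array([367.808, 183.12 ]), 0.42)] [[355.8, 180.7]]
rel mm now [-104.  -146.4    3.5] level [ 146.3 -104.1    4.3] rotvec deg [  0.2   0.4 -90. ]
```

Request:
arm_command(commands="-35 -48 0 0 0 0 0; -35 -48 0 0 0 0 0; -34 -48 0 0 0 0 0; 0 0 0 0 0 0 0")

```text
time: 51.1
tool_pos: [0.3644, -0.2702, 0.206]
ee_rot: [3.142, -0.004, 1.696]
wrist_force: [1.0, 0.1, -0.5]
width: 0.0004
```

Run:
```python
from h import *
st();inc();rel(W([-.188,-.075,.07]),np.load("case.npy")[2]+np.pi/2)
```

```text
t 51.1 tcp [ 0.3644 -0.2702  0.206 ] rpy [ 3.142 -0.004  1.696] F [ 1.   0.1 -0.5] w 0.0004 q [-0.77 -0.13  1.58  0.    1.69 -0.89]
tcp in case [-0.2021 -0.0762  0.198 ]
rel mm now [  0.6  14.1 128. ] level [  1.2  14.1 128. ] rotvec deg [-0.  -0.2  0.2]
```

Request:
arm_command(commands="0 9 22 0 0 0 0; 0 0 22 0 0 0 0; 0 0 22 0 0 0 0; 0 0 22 0 0 0 0; 0 0 22 0 0 0 0; 0 0 12 0 0 0 0; 0 0 0 0 0 0 0")

```text
time: 51.98
tool_pos: [0.3765, -0.2619, 0.0759]
ee_rot: [-3.141, -0.013, 1.701]
wrist_force: [-0.3, -0.3, -0.0]
width: 0.0005
```

Run:
```python
from h import *
st();inc();rel(W([-.188,-.075,.07]),np.load("case.npy")[2]+np.pi/2)
```

```text
t 51.98 tcp [ 0.3765 -0.2619  0.0759] rpy [-3.141 -0.013  1.701] F [-0.3 -0.3 -0. ] w 0.0005 q [-0.74 -0.05  1.77  0.01  1.43 -0.87]
tcp in case [-0.189  -0.0695  0.0679]
rel mm now [-5.5  1.  -2.2] level [-5.5  1.  -2.1] rotvec deg [-0.1 -0.7  0.5]
```

Request:
arm_command(commands="-5 12 0 0 0 0 0; 0 7 -7 0 0 0 0; 0 7 -7 0 0 0 0; 0 8 -6 0 0 0 0; 0 8 -5 0 0 0 0; 0 9 -4 0 0 0 0; 0 0 0 0 0 0 0")

```text
time: 52.85
tool_pos: [0.4342, -0.2615, 0.1106]
ee_rot: [3.137, -0.008, 1.702]
wrist_force: [-0.5, 0.1, 0.8]
width: 0.0006
```

Run:
```python
from h import *
st();inc()
S=snapshot("side");print(pts(S,"latch_tip"))
for a in(0,.3,.6,.9): print(a,proj(S,W([-.087-.095*np.sin(a),-.075,.032+.095*np.cos(a)])).round())
```

```text
t 52.85 tcp [ 0.4342 -0.2615  0.1106] rpy [ 3.137 -0.008  1.702] F [-0.5  0.1  0.8] w 0.0006 q [-0.66  0.03  1.62  0.01  1.49 -0.79]
tcp in case [-0.1318 -0.0761  0.1026]
[]
0 [[330. 165.]]
0.3 [[340. 168.]]
0.6 [[349. 173.]]
0.9 [[356. 181.]]
```

Request:
arm_command(commands="0 10 0 0 0 0 0; 0 10 0 0 0 0 0; 0 8 0 0 0 0 0; 0 5 0 0 0 0 0; 0 0 0 0 0 0 0")

```text
time: 53.58
tool_pos: [0.4643, -0.2571, 0.1094]
ee_rot: [-3.135, -0.01, 1.7]
wrist_force: [-1.6, -0.2, 1.5]
width: 0.0006
```

Run:
```python
from h import *
st();inc()
S=snapshot("side");print(pts(S,"latch_tip"))
```

```text
t 53.58 tcp [ 0.4643 -0.2571  0.1094] rpy [-3.135 -0.01   1.7  ] F [-1.6 -0.2  1.5] w 0.0006 q [-0.61  0.09  1.56  0.    1.5  -0.74]
tcp in case [-0.1013 -0.0754  0.1014]
[(array([328.72 , 164.094]), 0.43)]
```

Request:
arm_command(commands="0 -30 0 0 0 0 0; 0 -10 -40 0 0 10 0.3; 20 0 -40 0 0 10 0.5; 0 0 0 0 0 10 0.5; 0 0 0 0 0 10 0.5; 0 0 0 0 0 10 0.5; 0 0 0 0 0 10 0.5; 0 0 0 0 0 10 0.5; 0 0 0 0 0 10 0.5; 0 0 0 0 0 10 0.5; 0 0 0 0 0 0 0.5")

```text
time: 55.05
tool_pos: [0.4314, -0.241, 0.1906]
ee_rot: [-3.131, -0.009, 0.081]
wrist_force: [0.1, -0.0, -0.5]
width: 0.0471
```

Run:
```python
from h import *
st();inc();rel(W([-.099,.06,.155]),np.load("case.npy")[2])
```

```text
t 55.05 tcp [ 0.4314 -0.241   0.1906] rpy [-3.131 -0.009  0.081] F [ 0.1 -0.  -0.5] w 0.0471 q [-0.63 -0.04  1.53  0.01  1.65  0.86]
tcp in case [-0.1321 -0.0554  0.1826]
rel mm now [  28.1 -116.3   29.1] level [  33.1 -115.4   27.6] rotvec deg [-0.6 -0.5 -2.3]
```

Request:
arm_command(commands="0 0 0 -0.6 -0.5 -2.3 0.5; 17 -40 0 0 0 0 0.5; 17 -40 0 0 0 0 0.5; 0 -36 0 0 0 0 0.5; 0 0 0 0 0 0 0.5")

```text
time: 55.68
tool_pos: [0.4519, -0.1186, 0.1902]
ee_rot: [3.14, -0.002, 0.139]
wrist_force: [-0.1, -0.1, 0.2]
width: 0.0468
```

Run:
```python
from h import *
st();inc();rel(W([-.099,.06,.0805]),np.load("case.npy")[2])
s=snapshot("wrist")
for q,P in dict(lock_grip=[-.099,.06,.0995],latch_tip=[-.087,-.075,.127],lid_handle=[-.045,.03,.1145]).items(): print(q,proj(s,W(P)).round(),[(np.round(p).tolist(),c) for p,c in pts(s,q)])
```

```text
t 55.67 tcp [ 0.4519 -0.1186  0.1902] rpy [ 3.14e+00 -2.00e-03  1.39e-01] F [-0.1 -0.1  0.2] w 0.0468 q [-0.38 -0.1   1.58 -0.    1.65  1.05]
tcp in case [-0.0968  0.0636  0.1822]
rel mm now [ -2.5   3.4 101.7] level [ -2.2   3.6 101.7] rotvec deg [ 0.1 -0.1  1. ]
lock_grip [[281. 223.]] [([282.0, 218.0], 0.9)]
latch_tip [[474. 220.]] [([476.0, 218.0], 0.68)]
lid_handle [[326. 155.]] [([327.0, 153.0], 0.89)]
```

Lid and latch agree with the shut poses. Down on the lock grip.

Request:
arm_command(commands="-1 2 22 0 0 1 0.5; 0 0 22 0 0 0 0.5; 0 0 22 0 0 0 0.5; 0 0 18 0 0 0 0.5; 0 0 12 0 0 0 0.5; 0 0 0 0 0 0 0; 0 0 0 0 0 0 0; 0 0 0 0 0 0 0; 0 0 0 0 0 0 0")

```text
time: 57.0
tool_pos: [0.4521, -0.1305, 0.0916]
ee_rot: [3.139, -0.003, 0.108]
wrist_force: [-0.7, 1.1, -3.0]
width: 0.0239
```

Run:
```python
from h import *
st();inc()
```

```text
t 57.0 tcp [ 0.4521 -0.1305  0.0916] rpy [ 3.139e+00 -3.000e-03  1.080e-01] F [-0.7  1.1 -3. ] w 0.0239 q [-0.4  -0.04  1.73 -0.    1.45  1.06]
tcp in case [-0.0981  0.0518  0.0836]
```

Request:
arm_command(commands="0 10 0 0 0 -0.8 0; 0 10 0 0 0 0 0; 0 10 0 0 0 0 0; 0 10 0 0 0 0 0; 0 10 0 0 0 0 0; 0 6 0 0 0 0 0; 0 4 0 0 0 0 0; 0 4 0 0 0 0 0; 0 0 0 0 0 0 0")

```text
time: 58.12
tool_pos: [0.4587, -0.1821, 0.0915]
ee_rot: [-3.107, -0.001, 0.127]
wrist_force: [-0.2, 2.4, -4.6]
width: 0.0239
```

Run:
```python
from h import *
st();inc()
```

```text
t 58.12 tcp [ 0.4587 -0.1821  0.0915] rpy [-3.107e+00 -1.000e-03  1.270e-01] F [-0.2  2.4 -4.6] w 0.0239 q [-0.51  0.03  1.66  0.03  1.47  0.93]
tcp in case [-0.0978 -0.0002  0.0835]
```

Request:
arm_command(commands="0 4 0 -1 0 0 0; 0 4 0 0 0 0 0; 0 0 0 0 0 0 0; 0 0 0 0 0 0 0.5; 0 0 0 0 0 0 0.5; 0 0 0 0 0 0 0.5")

```text
time: 58.88
tool_pos: [0.46, -0.1856, 0.0935]
ee_rot: [-3.114, -0.003, 0.132]
wrist_force: [-0.1, -0.1, 0.0]
width: 0.0465
```

Run:
```python
from h import *
st();inc()
```

```text
t 58.88 tcp [ 0.46   -0.1856  0.0935] rpy [-3.114e+00 -3.000e-03  1.320e-01] F [-0.1 -0.1  0. ] w 0.0465 q [-0.51  0.03  1.66  0.02  1.47  0.92]
tcp in case [-0.097  -0.0039  0.0855]
```

Request:
arm_command(commands="0 0 -25 0 0 0 0.5; 0 0 -40 0 0 0 0.5; 0 0 -50 0 0 0 0.5; 0 0 -50 0 0 0 0.5; -40 0 -30 0 0 0 0.5; -20 0 0 0 0 0 0.5; 0 0 0 0 0 0 0.5")

```text
time: 59.75
tool_pos: [0.3993, -0.2026, 0.2943]
ee_rot: [-3.119, -0.003, 0.129]
wrist_force: [0.3, 0.5, -0.8]
width: 0.0471
```

Run:
```python
from h import *
st();inc()
s=snapshot("wrist");S=snapshot("side");D=snapshot("scene")
for q,P in dict(lock_grip=[-.099,0,.0995],latch_tip=[-.087,-.075,.127],lid_handle=[-.045,.03,.1145]).items():
  for k in(s,S,D): print(q,proj(k,W(P)).round(1),[(np.round(p,1).tolist(),c) for p,c in pts(k,q)][:2])
a=np.hstack([s["img"],S["img"]]);b=np.hstack([cv2.resize(D["img"][190:320,165:305],(560,520)),cv2.resize(D["img"],(560,520),interpolation=cv2.INTER_AREA)])
cv2.imwrite("pics/w9.png",cv2.resize(np.vstack([a,b]),None,fx=.62,fy=.62))
```

```text
t 59.75 tcp [ 0.3993 -0.2026  0.2943] rpy [-3.119e+00 -3.000e-03  1.290e-01] F [ 0.3  0.5 -0.8] w 0.0471 q [-0.61 -0.13  1.41  0.02  1.88  0.84]
tcp in case [-0.1593 -0.0134  0.2863]
lock_grip [[268.  138.3]] [([269.3, 133.4], 0.86)]
lock_grip [[327.8 186.9]] [([326.5, 184.5], 0.49)]
lock_grip [[216.3 218.2]] [([216.2, 216.2], 0.49)]
latch_tip [[346.8 126.5]] [([345.5, 123.5], 0.85), ([461.5, 200.5], 0.27)]
latch_tip [[330.5 164.8]] [([330.5, 163.6], 0.56)]
latch_tip [[196.9 229.6]] [([197.1, 228.1], 0.55)]
lid_handle [[236.   80.8]] [([234.9, 82.3], 0.95)]
lid_handle [[305.2 183.8]] [([135.5, 316.2], 0.7), ([303.2, 182.6], 0.63)]
lid_handle [[235.5 220.6]] [([236.7, 216.3], 0.88)]
```

View pics/w9.png

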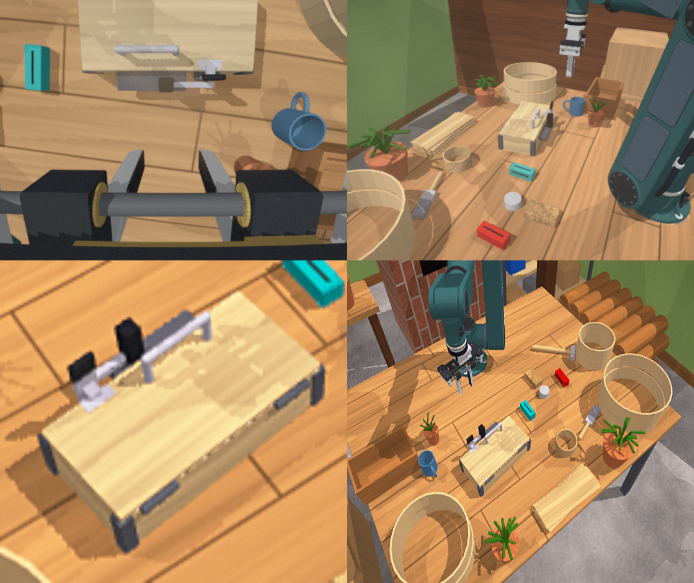

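```bash
python3 -c "
from h import *
print(robot.close_job());st()"
```

```text
the job is handed in; nothing more can be done
None
the job is handed in; nothing more can be done
```

I did the job in the order asked and handed it in at about 60 s of robot time. Only two wood blocks were on the table. I slid the lock to its end stop, opened the latch and lid, and laid both blocks flat on the felt. Then I shut the lid, flipped the latch shut and slid the lock home.

**Last checks:**
- **Closed state:** the grip, latch tip and handle matched their shut or home positions to about 5 px in all three cameras. On the way home, the lock stopped at its original position to within 1 mm.
- **Other things:** no wood block was left on the table, and nothing else looked moved in the pictures. I did not measure the other things again.

**What disagreed:**
- **Second block:** it was found about 23 mm in x and 36 mm in y from where I released it. It may have been knocked or slipped in the grip. The picture showed it flat and clear of the walls and the other block, so I left it.
- **First grasp:** my first try at the first block closed about 3 cm too high, just above it. I opened, levelled the tool and gripped it properly on the second try.
- **Lid pressing:** the final downward press on the lid did not move the arm, so I judged the lid shut from the camera match.

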